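# Shut the filter cover and lock its quarter-turn fastener

## Robot

A 6-joint arm with a two-finger parallel gripper is mounted at the origin on a cart in front of the work surface, level with it; the furniture and walls round the work are solid. World frame = base frame: x ahead of the robot, y to its left, z up, the work surface at z = 0. Lengths are in m, angles in degrees, forces in N, time in s.
With the tool pointing down it reaches from about 0.4 to 0.925 m from the base axis. Payload 3.4 kg.
Tool frame: the origin (TCP) lies between the finger pads; the fingertips stand 17 mm ahead of it and the grasp point (between the pads) lies 2 mm behind it (arm.nose_length is the distance from the TCP to the fingertips, in m); z points along the fingers, y is the direction in which the jaws open and shut (so a half turn about z gives the same grasp; the last joint's range is limited). The gripper opens to 85 mm and grips with 20 to 120 N. Pads are 22 mm wide; open, the fingers measure 114 mm over their backs; the gripper's body (76 mm by 85 mm) begins 54 mm behind the grasp point. The pads swing forward as they close: fully open they stand 13 mm farther back than shut.
Start: joints at [-69.357, 17.578, 86.31, -0, 76.112, -4.211], TCP at [0.242, -0.522, 0.217] pointing down, gripper open.
Joint ranges: [-179.03, 179.03], [-60, 130.46], [8.19, 133.38], [-81.62, 261.62], [5.75, 156.47], [-153.77, 153.77]. Speed limits (degrees/s): [147.25, 147.25, 180, 180, 180, 180].

## Interface

Orientations are given as [roll, pitch, yaw] about the fixed x, y, z axes, in that order (R = Rz(yaw) Ry(pitch) Rx(roll)).
In Python, from bench import arm, vision gives the robot as it stands.
- The arm moves only by the tool carry_out, never from a script. Its argument "targets" is a list of rows, each a list of 2 entries, a list of its own where there are three numbers: the shift along the tool's x, y, z in cm, then the turn, a rotation vector about the tool's x, y, z in degrees. A call has 1 to 8 rows; each row is the pose to reach, as a shift and turn from the pose commanded when the call began, along the tool's axes at that moment; what a row does not reach only later rows make up. A row lasts 1/10 s, in which the tool goes at most 50 mm and 8.59 degrees, less where a joint would pass 70% of its speed; a pose out of reach is approached as far as the arm can. A call with a gripper value outside its range is refused whole. "gripper" is the gripper's target within -1 to 1 (fully open at 1, half-way at 0, shut at -1), set as the call begins (left out, the last holds). The fingers move at their own pace and stop on an object; "grip_force" is the grip in N (left out, the last holds). Time passes only in rows, so rows that repeat a pose let the fingers close. It gives the time, the measured TCP pose, the force and the opening at its end, in the units of the state.
- arm.observe(): the state, without advancing time (a new reading comes with each control period).
- vision.read_camera(name): name is "scene" or "top"; returns the picture (420x560x3 uint8, red, green, blue); there is no depth.
- vision.camera_model(name): a dict with "fx", "fy", "cx", "cy" (pixels), "extrinsics" (4x4, takes a point from camera to world coordinates). Camera axes: x right, y down, z forward; pixel columns grow to the right and rows downward; lengths in m; the calibration is good to about 2 mm. A picture is of the moment at which its call begins. camera_model takes no time and is no camera call.
- arm.close_job(): hands the job in, once; it reports no verdict.
Trained networks look in the newest picture that a camera, given by its name, has taken for a name from the list of things; names that differ only in an ending like _2 or _b are one class to them, and where a whole thing is asked for, a point or a joint stands for the part that bears it (a point fixed in the world has none). Each returns a list of dicts, best first, with "confidence" (0 to 1); they miss things now and then, are a little off and sometimes report something else, mostly with a low value. They report only what shows in the picture. A call takes as long as a camera call.
- vision.regions_of(target, camera): "mask" (420x560 bool, what is visible of it) and "rect" ([left, top, right, bottom] as shares, 0 to 1, of the picture: columns of its width, rows of its height, round what is visible of it).
- vision.place_of(target, camera): "location" ([column, row] as shares, 0 to 1, of the picture: columns of its width, rows of its height: a listed point, or the origin of a listed thing).
The state is a dict: "t": time; "qpos": joint angles; "joint_vel": joint speeds; "joint_efforts": joint torques, N m; "position": TCP position; "eef_rot": TCP orientation; "force": force on the tool from outside, world axes, zero at the start; "moment": the same for the moment, N m; "finger_gap": finger opening in m.
Only numpy, scipy, OpenCV 4.12 (cv2) and the standard library are available. Lean on these libraries where they do the work, as an engineer would, in place of code of your own. Each camera call takes 0.05 s, during which the arm holds its last target.

## Task

The filter bay of the water-filter unit on the worktop has been left open. With the fingertips only, first push the sliding cover fully shut by its thumb wedge, and only then set a fingertip in the slot of the round fastener and turn it a quarter turn clockwise to its stop, so that its tongue locks behind the cover. Nothing needs grasping: do not lift or shift any of the things standing round the unit, and finish with the hand clear.

Things in the scene. Friction and masses are not known exactly. Their poses are not given: they have to be found in the camera images.
- filter_unit: low white box fixed on the worktop, 170 (its x) x 280 (its y) x 60 mm. Origin: centre of its underside, z up; 'unit' below means these axes. -x side faces the robot. Top face at z 60. Round fastener at the -y end, sliding cover at the +y end. Guide rails, 12 mm above the top, run beside the cover at x -45 and +75 from y 33 to 139; an end stop as high closes the +y end.
- cover (a joint): how far the sliding steel cover stands open, m: 0 shut, 0.036 fully open. Pushing it to the unit's +y shuts it. Rubs with 4 N, stays where left, cannot lift. Plate 110 (x) x 94 mm (y), upper face 7 mm above the unit's top; from the middle of its -y edge a tab 24 mm wide, 28 long points to the fastener.
- cover_push (a point): middle of the upright push face of the thumb wedge on the cover (moves with it). Face 70 mm wide along the unit's x, looks to the unit's -y, rises from 7 to 21 mm above the unit's top (this point: 14 mm); behind it the wedge slopes down. Cover shut: unit x 15, y 62, z 74 mm. Axes as the unit's. In front of the face lie 30 mm of flat plate, then the tab.
- fastener (a joint): angle of the quarter-turn fastener, rad: 0 unlocked, tongue to the unit's -x; 1.571 locked, tongue to the unit's +y, just behind the tip of the cover's tab. Grows clockwise seen from above. End stops at both values; rubs with 0.15 N m, stays where left. With the cover not home the tongue jams against the tab.
- slot_center (a point): middle of the slot's floor, on the fastener's upright axis: unit x 15, y -85, z 68 mm. The head is a steel dome 90 mm across at the foot, 60 at the top, its top 16 mm above this point, split by a straight slot 36 mm wide, 16 deep, open at both ends, in line with the tongue. The point turns with the fastener; its -x axis points along the slot to the tongue.
- tongue_tip (a point): upper side of the rounded tip of the flat tongue, 18 mm wide, 7 mm thick (1 to 8 mm above the unit's top face), 85 mm from the turning axis, in line with the slot.
- shaker: small grey shaker, 44 mm wide, 90 mm high; a bystander behind the fastener end of the unit. Origin: centre of its foot.
- sill_bowl: small white and blue patterned bowl, 73 x 91 x 46 mm; a bystander behind the unit. Origin: centre of its foot.
- mug_blue: white mug with a handle, pale green inside, 86 x 122 x 96 mm; a bystander beside the cover end. Origin: centre of its foot.
- candle_jar: glass jar with a pale green candle, 76 mm wide, 90 mm high; a bystander beside the fastener end. Origin: centre of its foot.
- salt_grinder: salt grinder with a silver-coloured head, 54 mm wide, 136 mm high; a bystander behind the cover end. Origin: centre of its foot.

How it is judged:
By the outcome, as a careful person would: the job done as asked, in the order asked, and still so for the second after the job is handed in, with the robot touching nothing.
It also fails if it takes over 48 s, if anything falls off the work surface, if the arm or the gripper's body presses on something with over 40 N, if the wrist force passes 120 N, or if a joint passes its speed limit or range.

## Working session

There is one attempt and no reset: what is moved stays moved. The work goes in short steps, Python scripts to look and compute and a tool call to move; the robot and the scene stay as the last step left them, time stands still between calls to the robot, and variables do not carry over. Pictures are saved under pics/ and viewed, and the job is handed in when it is done.

Besides the shell and the picture viewer there is one more tool, called after "Call:" by a JSON object that holds its "op" and its "data", one argument or row to a line. carry_out: Moves the arm, as the interface text tells. Its arguments: {"type":"object","properties":{"targets":{"type":"array","items":{"type":"array"}},"gripper":{"type":"number"},"grip_force":{"type":"number"}},"required":["targets"]}

```bash
mkdir -p pics; ls
cat > h.py <<'E'
import numpy as np, cv2
from bench import arm, vision
def snap(cam,fn):
    im=vision.read_camera(cam); cv2.imwrite('pics/'+fn,cv2.cvtColor(im,cv2.COLOR_RGB2BGR)); return im
def ray(cam,loc):
    m=vision.camera_model(cam);E=np.array(m['extrinsics']);u=loc[0]*560;v=loc[1]*420
    d=E[:3,:3]@np.array([(u-m['cx'])/m['fx'],(v-m['cy'])/m['fy'],1]);return E[:3,3],d/np.linalg.norm(d)
def atz(cam,loc,z):
    o,d=ray(cam,loc);return o+d*(z-o[2])/d[2]
def proj(cam,P):
    m=vision.camera_model(cam);E=np.array(m['extrinsics']);p=np.linalg.inv(E)@np.r_[P,1]
    return np.array([m['fx']*p[0]/p[2]+m['cx'],m['fy']*p[1]/p[2]+m['cy']])
E
python3 - <<'E'
from h import *
snap('scene','s0.png');snap('top','t0.png')
for c in ('scene','top'):
    print(c,np.array(vision.camera_model(c)['extrinsics'])[:3,3])
    for t,z in (('filter_unit',0),('cover_push',.074),('slot_center',.068),('tongue_tip',.068),('shaker',0),('sill_bowl',0),('mug_blue',0),('candle_jar',0),('salt_grinder',0)):
        for r in vision.place_of(t,c)[:2]:
            l=r['location'];print(t,round(r['confidence'],2),np.round([l[0]*560,l[1]*420],1),atz(c,l,z).round(4))
print(arm.observe())
E
```

```text
pics
scene [0.21817577 0.75042383 0.94753529]
filter_unit 0.81 [304.4 186.3] [ 0.536  -0.0422  0.    ]
cover_push 0.79 [299.1 181.6] [0.5308 0.0103 0.074 ]
cover_push 0.68 [240.7 203. ] [0.6357 0.142  0.074 ]
slot_center 0.83 [303.4 150.5] [ 0.5713 -0.1097  0.068 ]
tongue_tip 0.82 [337.2 158.5] [ 0.4725 -0.1204  0.068 ]
shaker 0.76 [254.6 161.6] [ 0.7121 -0.0696  0.    ]
sill_bowl 0.98 [241.8 203.9] [0.6666 0.0921 0.    ]
sill_bowl 0.4 [257.7 163. ] [ 0.7008 -0.0684  0.    ]
mug_blue 0.65 [310.4 260.4] [0.4212 0.1801 0.    ]
candle_jar 0.75 [315.1 140.8] [ 0.5833 -0.2319  0.    ]
salt_grinder 0.7 [250.8 246.3] [0.5768 0.2066 0.    ]
top [0.23426781 0.26209786 1.49172224]
filter_unit 0.57 [323.2 200.7] [ 0.5286 -0.0276  0.    ]
cover_push 0.85 [313.2 197.6] [0.5338 0.0075 0.074 ]
cover_push 0.66 [242.4 219.6] [0.5619 0.2095 0.074 ]
slot_center 0.76 [344.4 172.8] [ 0.5616 -0.1046  0.068 ]
tongue_tip 0.97 [366.9 189.9] [ 0.4903 -0.1381  0.068 ]
tongue_tip 0.18 [312.6 199. ] [0.5323 0.0098 0.068 ]
shaker 0.56 [307.9 140.8] [ 0.7132 -0.07    0.    ]
sill_bowl 0.84 [266.5 169.9] [0.6844 0.
[... 183 characters left out ...]
nder 0.55 [244.2 217.2] [0.5833 0.1992 0.    ]
{'t': 1.0, 'qpos': array([-6.93572494e+01,  1.75744779e+01,  8.63093397e+01, -6.41393612e-05,
        7.61103653e+01, -4.21060116e+00]), 'joint_vel': array([-0.05357508, -0.03433443,  0.06892092,  0.03565705, -0.01568835,
        0.03405249]), 'joint_efforts': array([-1.79033981e-03, -4.57495952e+01, -2.52342528e+01, -2.48455026e-04,
        8.86275157e-04, -1.85085270e-05]), 'position': array([ 0.24166222, -0.52177667,  0.21725036]), 'eef_rot': array([1.79994203e+02, 4.89205486e-04, 2.48533671e+01]), 'force': array([0.37840308, 0.22447445, 0.13491846]), 'moment': array([ 0.0337359 ,  0.03763621, -0.0095213 ]), 'finger_gap': 0.08557535649775043}
```

Run:
```python
import cv2
for n,(a,b,c,d) in {'s0':(90,290,200,400),'t0':(110,300,210,430)}.items():
    im=cv2.imread(f'pics/{n}.png');cv2.imwrite(f'pics/{n}c.png',cv2.resize(im[a:b,c:d],None,fx=3.5 if n=='t0' else 3,fy=3.5 if n=='t0' else 3,interpolation=cv2.INTER_CUBIC)[:600,:800])
```

```text
(no output)
```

View pics/s0.png

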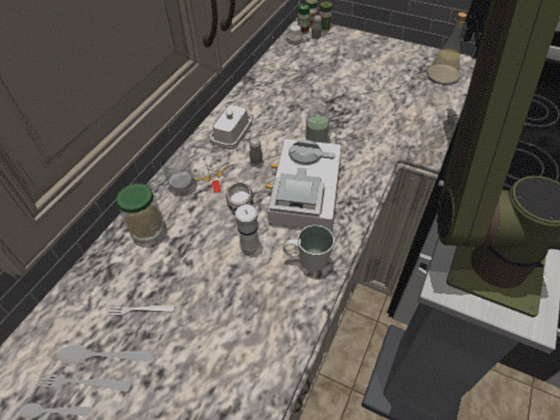

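View pics/s0c.png

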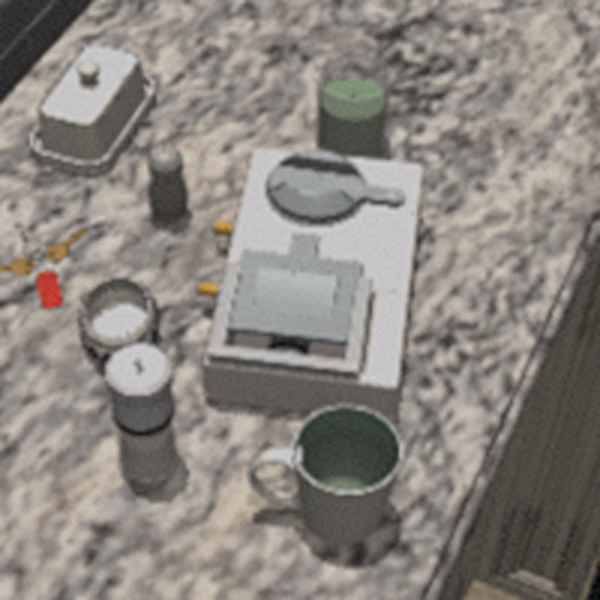

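View pics/t0c.png

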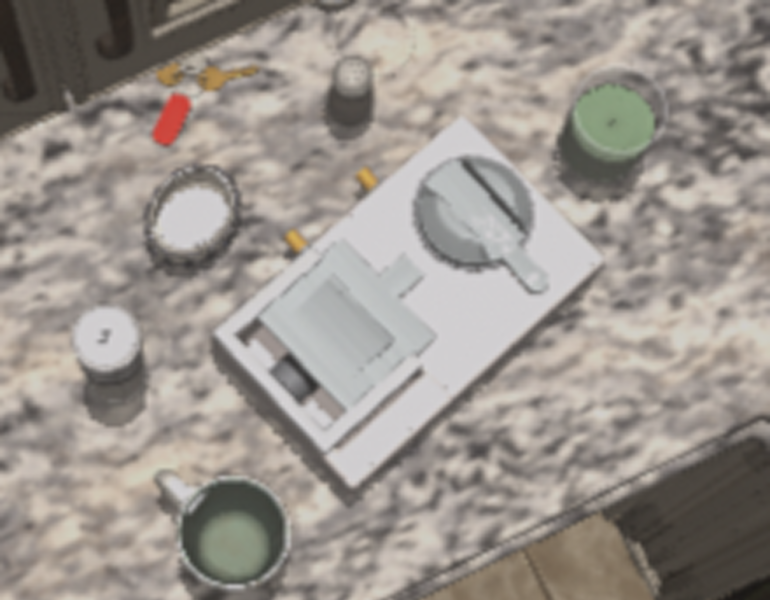

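```bash
cat > fit.py <<'E'
from h import *
from scipy.optimize import least_squares
C={'px_ny':(.085,-.14,.06),'nx_ny':(-.085,-.14,.06),'nx_py':(-.085,.14,.06),'px_py':(.085,.14,.06)}
obs=[]
for c,s,ox,oy,L in (('top',3.5,210,110,[(462,118),(603,260),(352,488),(216,337)]),('scene',3,200,90,[(255,150),(425,165),(400,387),(207,357)])):
    for k,(x,y) in zip(C,L): obs.append((c,C[k],np.array([(x+.5)/s-.5+ox,(y+.5)/s-.5+oy])))
obs.append(('top',(.015,-.085,.068),np.array([344.4,172.8])))
obs.append(('scene',(.015,-.085,.068),np.array([303.4,150.5])))
def W(p,P):
    c,s=np.cos(p[2]),np.sin(p[2]);return np.array([p[0]+c*P[0]-s*P[1],p[1]+s*P[0]+c*P[1],P[2]])
if __name__=='__main__':
    f=lambda p:np.concatenate([proj(c,W(p,P))-o for c,P,o in obs])
    r=least_squares(f,[.53,-.03,-.7],loss='soft_l1');p=r.x
    print(p,np.degrees(p[2]));print(f(p).reshape(-1,2).round(1))
    for c,o in (('top',(313.2,197.6)),('scene',(299.1,181.6))):
        w=atz(c,np.array(o)/[560,420],.074)-W(p,(0,0,0));cc,s=np.cos(p[2]),np.sin(p[2]);print('push unit',cc*w[0]+s*w[1],-s*w[0]+cc*w[1])
    for c,o in (('top',(366.9,189.9)),('scene',(337.2,158.5))):
        w=atz(c,np.array(o)/[560,420],.068)-W(p,(0,0,0));cc,s=np.cos(p[2]),np.sin(p[2]);print('tongue unit',cc*w[0]+s*w[1],-s*w[0]+cc*w[1])
    print('slot',W(p,(.015,-.085,.068)),'push shut',W(p,(.015,.062,.074)))
    np.save('pose.npy',p)
    for c,fn in (('top','t0'),('scene','s0')):
        im=cv2.imread(f'pics/{fn}.png')
        im=cv2.resize(im,None,fx=4,fy=4,interpolation=cv2.INTER_CUBIC)
        pt=lambda P:tuple(int(v) for v in (proj(c,W(p,P))*4+2))
        L=list(C.values())
        for i in range(4): cv2.line(im,pt(L[i]),pt(L[(i+1)%4]),(0,0,255),1)
        for x,a,b in ((-.045,.033,.139),(.075,.033,.139)): cv2.line(im,pt((x,a,.072)),pt((x,b,.072)),(255,0,0),1)
        for rr,z in ((.045,.06),(.03,.084)):
            for a in np.linspace(0,6.28,40): cv2.circle(im,pt((.015+rr*np.cos(a),-.085+rr*np.sin(a),z)),1,(0,255,0),-1)
        for d in (0,.036): cv2.line(im,pt((-.02,.062-d,.081)),pt((.05,.062-d,.081)),(255,0,255),1)
        u=(210,110) if c=='top' else (210,110)
        cv2.imwrite(f'pics/{fn}o.png',im[u[1]*4:u[1]*4+600,u[0]*4:u[0]*4+800])
E
python3 fit.py
```

```text
[ 0.52706879 -0.03156865  0.28879086] 16.546497221926323
[[-0.1 -1.2]
 [ 1.7  0.5]
 [ 0.4  1.8]
 [-2.6  0.1]
 [-0.8 -1.6]
 [ 0.1 -0.8]
 [ 0.   0.3]
 [-1.8  2.3]
 [ 0.7 -1.9]
 [ 1.7  0.8]]
push unit 0.017657424321168364 0.03554804532968688
push unit 0.015478956544566304 0.03905512081894478
tongue unit -0.06561727136628054 -0.09161413032912732
tongue unit -0.07764355457027064 -0.0696261304191598
slot [ 0.56565506 -0.10877681  0.068     ] push shut [0.52379044 0.03213576 0.074     ]
```

```bash
sleep 1
```

```text
(no output)
```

View pics/t0o.png

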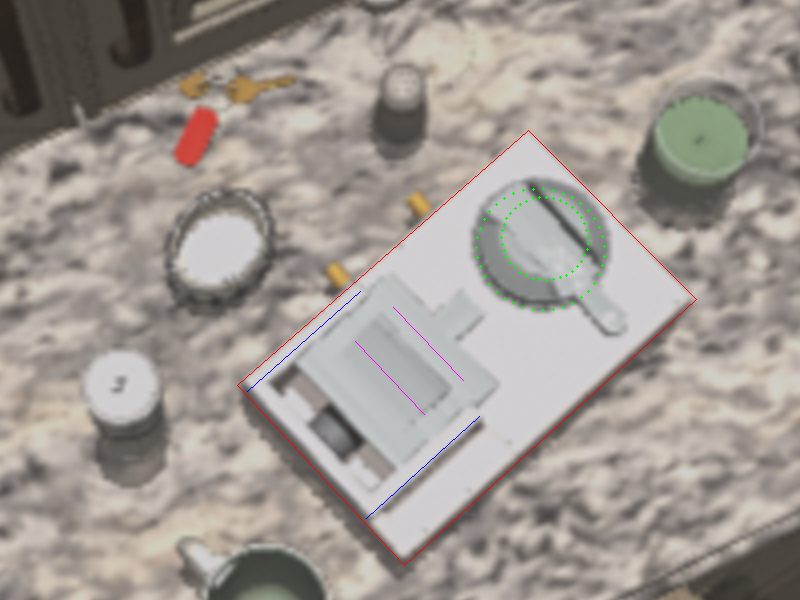

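View pics/s0o.png

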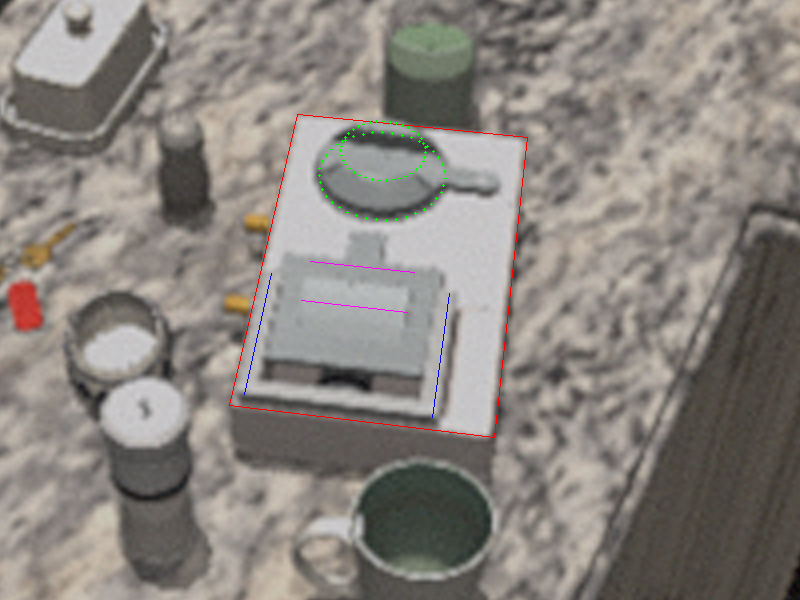

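```bash
cat > go.py <<'E'
from h import *
from fit import W
from scipy.spatial.transform import Rotation as R
import sys
# args: unit x, unit y (m), tcp z, yaw rel to unit
p=np.load('pose.npy')
ux,uy,z,yw=map(float,sys.argv[1:5])
s=arm.observe();Rc=R.from_euler('xyz',s['eef_rot'],degrees=True)
T=W(p,(ux,uy,z));Rt=R.from_euler('xyz',[180,0,np.degrees(p[2])+yw],degrees=True)
print('nose',arm.nose_length,'t',s['t'],'gap',s['finger_gap'],'F',s['force'].round(1))
print('shift cm',(Rc.inv().apply(T-s['position'])*100).round(2),'turn',np.degrees((Rc.inv()*Rt).as_rotvec()).round(2))
c=Rc.inv().apply(R.from_euler('z',p[2]).apply([0,1,0]));print('unit +y in tool',c.round(3))
d=R.from_euler('z',-p[2]).apply(s['position']-W(p,(0,0,0)));print('now unit',d.round(4))
E
python3 go.py .015 0 .217 90
```

```text
nose 0.017 t 1.0 gap 0.08557535649775043 F [0.4 0.2 0.1]
shift cm [ 4.798e+01 -3.227e+01  2.000e-02] turn [  0.     0.   -81.69]
unit +y in tool [ 0.144 -0.99  -0.   ]
now unit [-0.4132 -0.3886  0.2173]
```

Call:
{"op": "carry_out", "data": {
  "targets": [
    [[3,-2,0],[0,0,-5]],
    [[6,-4,0],[0,0,-10]],
    [[9,-6,0],[0,0,-15]],
    [[12,-8,0],[0,0,-20]],
    [[15,-10,0],[0,0,-25]],
    [[18,-12,0],[0,0,-30]],
    [[21,-14,0],[0,0,-35]],
    [[24,-16,0],[0,0,-40]]
  ],
  "gripper": -0.4,
  "grip_force": 40
}}

```text
t: 1.8
position: [0.3928, -0.2745, 0.2174]
eef_rot: [180.0, 0.0, 65.0]
force: [-0.0, 0.1, 0.2]
finger_gap: 0.0258
```

```bash
python3 go.py .015 0 .217 90
```

```text
nose 0.017 t 1.8 gap 0.025817584214909116 F [-0.   0.1  0.2]
shift cm [28.68  3.05  0.04] turn [ 3.00e-02  2.00e-02 -4.15e+01]
unit +y in tool [ 0.749 -0.663 -0.   ]
now unit [-0.1979 -0.1946  0.2174]
```

Call:
{"op": "carry_out", "data": {
  "targets": [
    [[3.6,0.4,0],[0,0,-5]],
    [[7.2,0.8,0],[0,0,-10]],
    [[10.8,1.2,0],[0,0,-15]],
    [[14.4,1.5,0],[0,0,-20.5]],
    [[18,1.9,0],[0,0,-26]],
    [[21.6,2.3,0],[0,0,-31]],
    [[25.2,2.7,0],[0,0,-36.5]],
    [[28.7,3.05,0],[0,0,-41.5]]
  ]
}}

```text
t: 2.6
position: [0.5425, -0.0274, 0.2174]
eef_rot: [180.0, 0.0, 106.6]
force: [-0.9, -0.1, -1.2]
finger_gap: 0.0254
```

```bash
python3 go.py .015 0 .09 90
python3 - <<'E'
from h import *
for c in ('top','scene'):
    im=snap(c,'a'+c+'.png')
    im=im[110:260,210:410];cv2.imwrite('pics/a'+c+'c.png',cv2.cvtColor(cv2.resize(im,None,fx=4,fy=4,interpolation=cv2.INTER_CUBIC),cv2.COLOR_RGB2BGR))
E
```

```text
nose 0.017 t 2.6 gap 0.025449043917089506 F [-0.9 -0.1 -1.2]
shift cm [ 0.04 -0.11 12.74] turn [0.02 0.01 0.04]
unit +y in tool [ 1.     0.001 -0.   ]
now unit [ 0.016  -0.0004  0.2174]
```

View pics/ascenec.png

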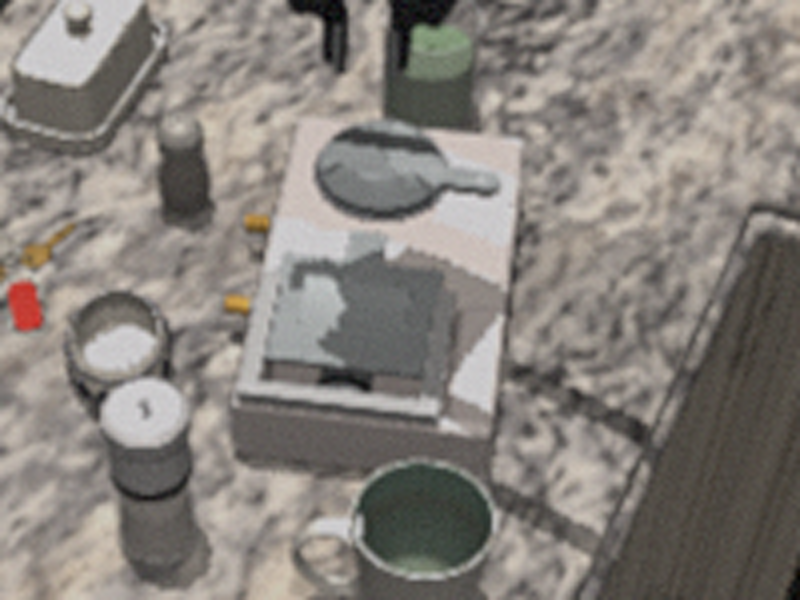

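View pics/atopc.png

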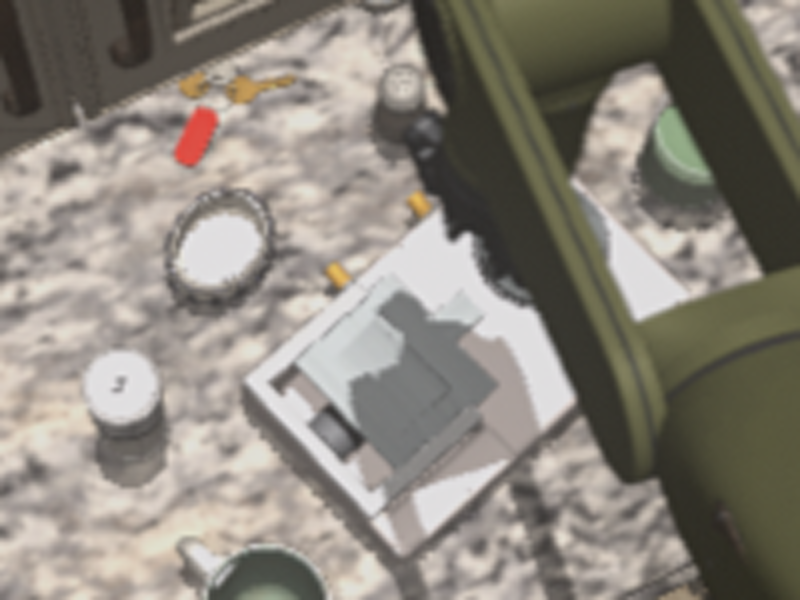

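Call:
{"op": "carry_out", "data": {
  "targets": [
    [[0,-0.1,2.5],[0,0,0]],
    [[0,-0.1,5],[0,0,0]],
    [[0,-0.1,7.5],[0,0,0]],
    [[0,-0.1,10],[0,0,0]],
    [[0,-0.1,11.5],[0,0,0]],
    [[0,-0.1,12.2],[0,0,0]],
    [[0,-0.1,12.6],[0,0,0]],
    [[0,-0.1,12.6],[0,0,0]]
  ]
}}

```text
t: 3.5
position: [0.5409, -0.0295, 0.0913]
eef_rot: [180.0, 0.0, 106.3]
force: [0.2, 0.1, 0.5]
finger_gap: 0.0254
```

```bash
python3 go.py .015 0 .09 90
python3 - <<'E'
from h import *
for c in ('scene',):
    im=snap(c,'b'+c+'.png')
    im=im[110:260,210:410];cv2.imwrite('pics/b'+c+'c.png',cv2.cvtColor(cv2.resize(im,None,fx=4,fy=4,interpolation=cv2.INTER_CUBIC),cv2.COLOR_RGB2BGR))
E
```

```text
nose 0.017 t 3.5 gap 0.02541733727533844 F [0.2 0.1 0.5]
shift cm [0.19 0.12 0.13] turn [ 0.    0.01 -0.22]
unit +y in tool [ 1.    -0.004 -0.   ]
now unit [ 0.0138 -0.0019  0.0913]
```

View pics/bscenec.png

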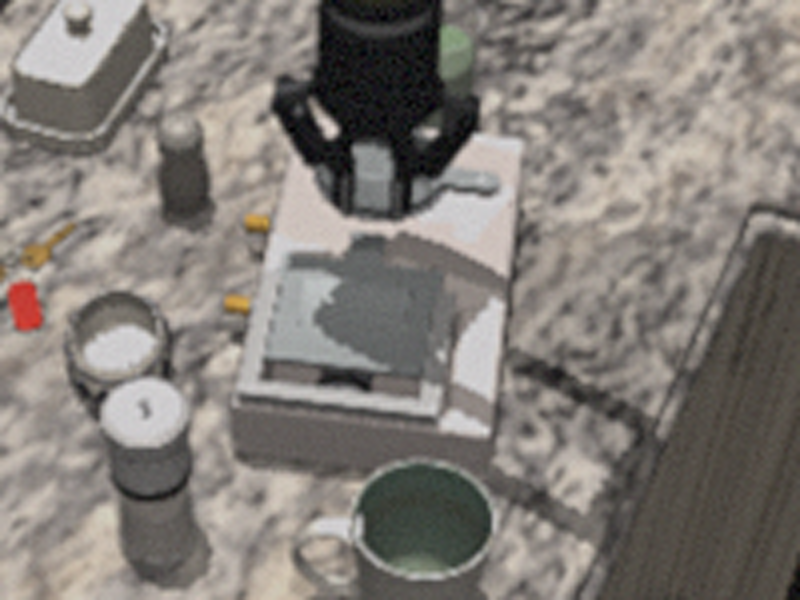

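Run:
```python
from h import *
s=arm.observe();P=s['position']
for dz in (.017,.01,.005,0): print(dz,((proj('scene',P-[0,0,dz])-[210,110])*4+2).round())
```

```text
0.017 [368. 244.]
0.01 [369. 237.]
0.005 [369. 231.]
0 [369. 226.]
```

Run:
```python
from h import *
im=snap('scene','c.png')
P=arm.observe()['position'];print(P,arm.observe()['t'])
k=8
o=cv2.resize(im[120:190,260:350],None,fx=k,fy=k,interpolation=cv2.INTER_CUBIC)
q=(proj('scene',P-[0,0,.017])-[260,120])*k+k/2
print(q)
cv2.circle(o,tuple(int(v) for v in q),3,(255,0,0),-1)
o=cv2.convertScaleAbs(o,alpha=1.6,beta=20)
cv2.imwrite('pics/cc.png',cv2.cvtColor(o,cv2.COLOR_RGB2BGR))
```

```text
[ 0.54145099 -0.02938343  0.09201413] 3.6
[336.27599737 407.09847118]
```

View pics/cc.png

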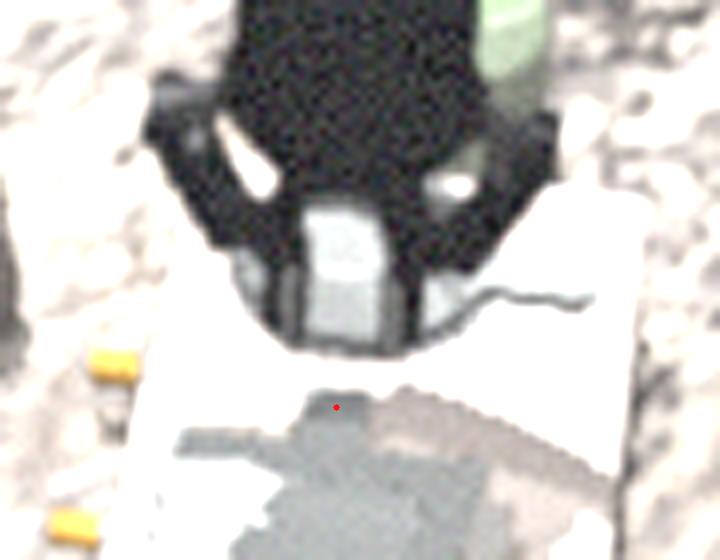

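```bash
python3 - <<'E'
from h import *
P=arm.observe()['position']
for dz in (.056,.1,.15): print(dz,((proj('scene',P+[0,0,dz])-[260,120])*8+4).round())
P=np.array([.5425,-.0274,.2174])
for dz in (-.017,-.01,0,.056): print('a',dz,((proj('scene',P+[0,0,dz])-[210,110])*4+2).round())
m=vision.camera_model('scene');print(m)
E
python3 - <<'E'
import cv2
im=cv2.imread('pics/ascene.png')
cv2.imwrite('pics/a8.png',cv2.resize(im[60:170,260:350],None,fx=5,fy=5,interpolation=cv2.INTER_CUBIC))
E
```

```text
0.056 [342. 250.]
0.1 [346. 147.]
0.15 [351.  23.]
a -0.017 [371. 105.]
a -0.01 [371.  97.]
a 0 [371.  84.]
a 0.056 [374.  12.]
{'fx': 443.7117415652611, 'fy': 443.7117415652611, 'cx': 279.8676950212694, 'cy': 211.07079703730236, 'extrinsics': array([[-0.89985726, -0.33355088,  0.28107068,  0.21817577],
       [-0.43603865,  0.70455413, -0.55988729,  0.75042383],
       [-0.01127861, -0.62637632, -0.77943922,  0.94753529],
       [ 0.        ,  0.        ,  0.        ,  1.        ]])}
```

View pics/a8.png

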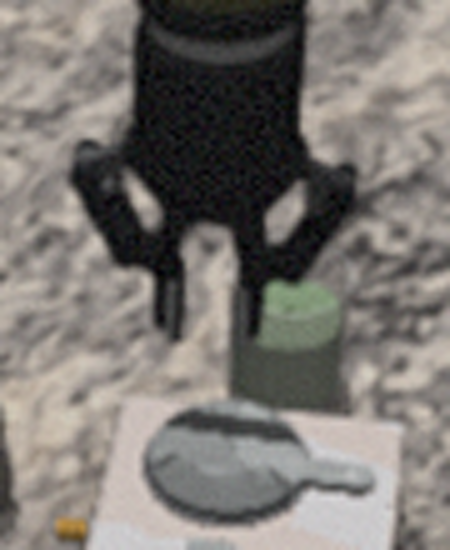

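Run:
```python
from h import *
im=snap('top','d.png')
s=arm.observe();P=s['position'];print(P,s['qpos'].round(2),s['eef_rot'])
k=5
o=cv2.resize(im[110:230,260:420],None,fx=k,fy=k,interpolation=cv2.INTER_CUBIC)
for dz in(-.017,.056):
    q=(proj('top',P+[0,0,dz])-[260,110])*k+k/2
    print(q); cv2.circle(o,tuple(int(v) for v in q),3,(255,0,0),-1)
cv2.imwrite('pics/dd.png',cv2.cvtColor(o,cv2.COLOR_RGB2BGR))
print(proj('scene',[0,0,0]),proj('top',[0,0,0]),proj('top',[0,0,.3]))
cv2.imwrite('pics/d.png',cv2.cvtColor(im,cv2.COLOR_RGB2BGR))
```

```text
[ 0.54152479 -0.02934562  0.09212929] [ -7.56  22.22  99.77  -0.    57.91 -23.91] [1.79905066e+02 4.49965316e-02 1.06345024e+02]
[322.02817507 400.0369693 ]
[333.86484778 362.07750823]
[495.87669385 266.69656704] [403.1805857  377.14004015] [435.56173076 386.76339539]
```

View pics/dd.png

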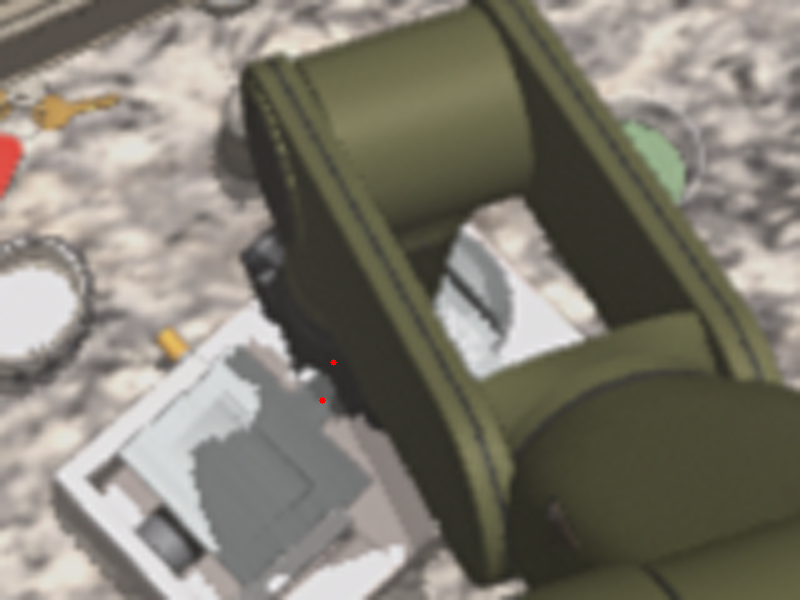

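View pics/d.png

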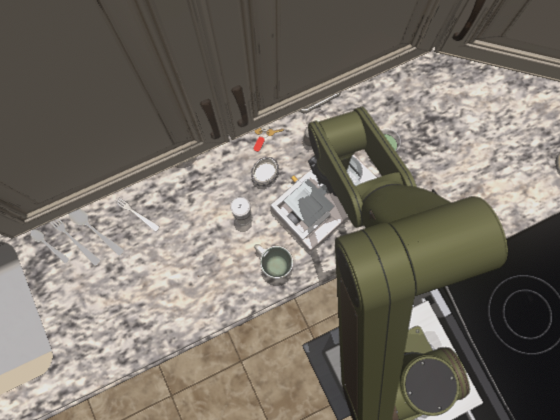

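Call:
{"op": "carry_out", "data": {
  "targets": [
    [[0.5,0,0],[0,0,0]],
    [[1.0,0,0],[0,0,0]],
    [[1.5,0,0],[0,0,0]],
    [[2.0,0,0],[0,0,0]],
    [[2.0,0,0],[0,0,0]]
  ]
}}

```text
t: 4.15
position: [0.5347, -0.0091, 0.0912]
eef_rot: [-180.0, -0.0, 106.4]
force: [0.4, -0.8, -0.4]
finger_gap: 0.0253
```

```bash
cat > v.py <<'E'
from h import *
import sys
n=sys.argv[1];im=snap('scene',n+'.png');s=arm.observe();P=s['position'];print(P,s['t'],s['force'].round(1))
k=8
o=cv2.resize(im[125:200,255:350],None,fx=k,fy=k,interpolation=cv2.INTER_CUBIC)
q=(proj('scene',P-[0,0,.017])-[255,125])*k+k/2
o=cv2.convertScaleAbs(o,alpha=1.4,beta=10)
cv2.circle(o,tuple(int(v) for v in q),3,(255,0,0),-1)
cv2.imwrite(f'pics/{n}z.png',cv2.cvtColor(o,cv2.COLOR_RGB2BGR))
for c in ('scene',):
    for t in ('cover_push','slot_center','tongue_tip'):
        for r in vision.place_of(t,c)[:1]: print(t,round(r['confidence'],2),(np.array(r['location'])*[560,420]).round(1))
E
python3 v.py e
```

```text
[ 0.53495133 -0.00943431  0.09124525] 4.2 [ 0.1 -0.3 -0.3]
cover_push 0.16 [303.3 149.9]
slot_center 0.77 [303.7 150.5]
tongue_tip 0.64 [336.9 157.8]
```

View pics/ez.png

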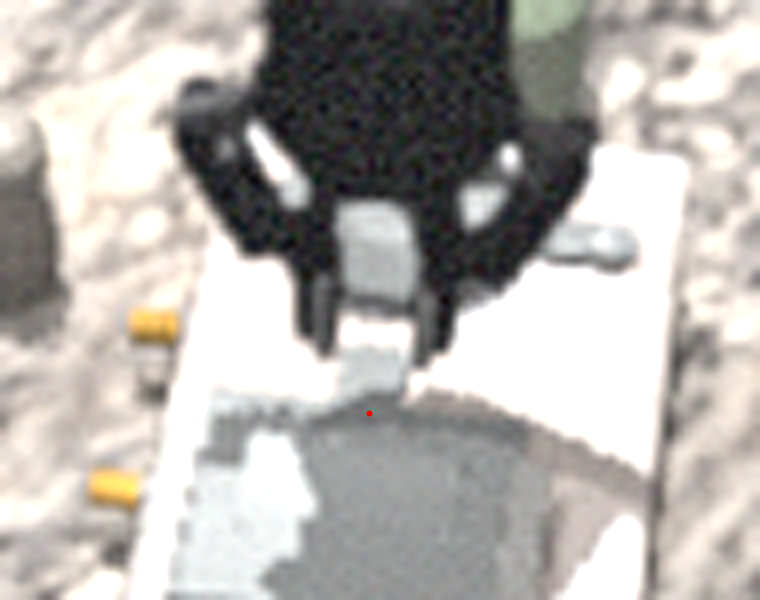

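Call:
{"op": "carry_out", "data": {
  "targets": [
    [[0.5,0,0],[0,0,0]],
    [[1.0,0,0],[0,0,0]],
    [[1.5,0,0],[0,0,0]],
    [[2.0,0,0],[0,0,0]],
    [[2.0,0,0],[0,0,0]]
  ]
}}

```text
t: 4.85
position: [0.5291, 0.01, 0.0912]
eef_rot: [-180.0, -0.0, 106.4]
force: [0.1, -0.5, -0.4]
finger_gap: 0.0257
```

```bash
python3 v.py f
```

```text
[0.52933491 0.00967155 0.09121437] 4.9 [-0.6  0.5  0.2]
cover_push 0.84 [300.3 179.7]
slot_center 0.56 [302.4 151.3]
tongue_tip 0.46 [335.1 159.1]
```

View pics/fz.png

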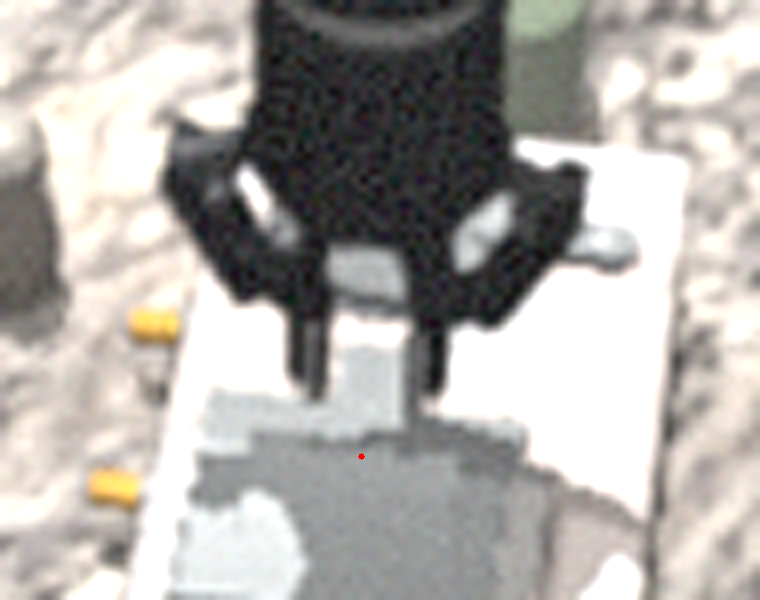

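Call:
{"op": "carry_out", "data": {
  "targets": [
    [[0.5,0,0],[0,0,0]],
    [[1.0,0,0],[0,0,0]],
    [[1.4,0,0],[0,0,0]],
    [[1.4,0,0.2],[0,0,0]],
    [[1.4,0,0.4],[0,0,0]],
    [[1.4,0,0.4],[0,0,0]]
  ]
}}

```text
t: 5.65
position: [0.5253, 0.0227, 0.0868]
eef_rot: [-180.0, -0.0, 106.4]
force: [-0.3, 0.2, 0.6]
finger_gap: 0.0258
```

```bash
python3 v.py g
```

```text
[0.52543132 0.02260757 0.086966  ] 5.7 [-0.7  0.2 -0.2]
cover_push 0.62 [297.1 180.6]
slot_center 0.62 [302.5 152.7]
tongue_tip 0.64 [334.1 158.5]
```

View pics/gz.png

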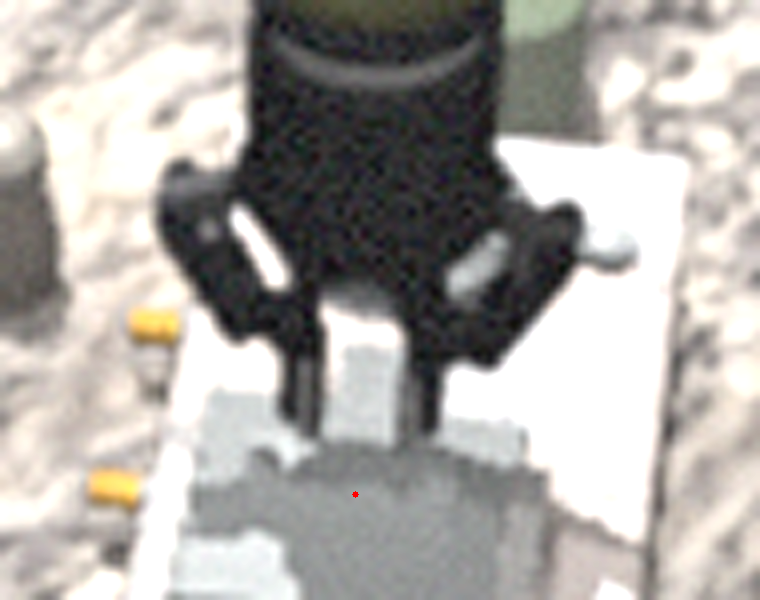

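Call:
{"op": "carry_out", "data": {
  "targets": [
    [[0,0,0.15],[0,0,0]],
    [[0,0,0.3],[0,0,0]],
    [[0,0,0.3],[0,0,0]]
  ]
}}

```text
t: 6.15
position: [0.5254, 0.0226, 0.084]
eef_rot: [-180.0, -0.0, 106.3]
force: [0.2, -1.3, -0.7]
finger_gap: 0.0256
```

Call:
{"op": "carry_out", "data": {
  "targets": [
    [[0,0,0.15],[0,0,0]],
    [[0,0,0.3],[0,0,0]],
    [[0,0,0.3],[0,0,0]]
  ]
}}

```text
t: 6.45
position: [0.5254, 0.0227, 0.081]
eef_rot: [-180.0, -0.0, 106.4]
force: [0.1, 0.0, -0.4]
finger_gap: 0.0259
```

Call:
{"op": "carry_out", "data": {
  "targets": [
    [[0,0,0.15],[0,0,0]],
    [[0,0,0.3],[0,0,0]],
    [[0,0,0.3],[0,0,0]]
  ]
}}

```text
t: 6.75
position: [0.5254, 0.0227, 0.0779]
eef_rot: [-180.0, -0.0, 106.4]
force: [0.2, 0.5, -0.7]
finger_gap: 0.0259
```

Call:
{"op": "carry_out", "data": {
  "targets": [
    [[0,0,0.1],[0,0,0]],
    [[0,0,0.2],[0,0,0]],
    [[0,0,0.2],[0,0,0]]
  ]
}}

```text
t: 7.05
position: [0.5255, 0.0227, 0.0761]
eef_rot: [-180.0, -0.0, 106.4]
force: [0.8, -0.2, 0.3]
finger_gap: 0.0253
```

```bash
python3 v.py i
```

```text
[0.52551868 0.02266248 0.07613849] 7.1 [-0.   0.1 -0.4]
cover_push 0.63 [298.1 178.9]
slot_center 0.58 [298.6 180.9]
tongue_tip 0.48 [333.7 157.8]
```

View pics/iz.png

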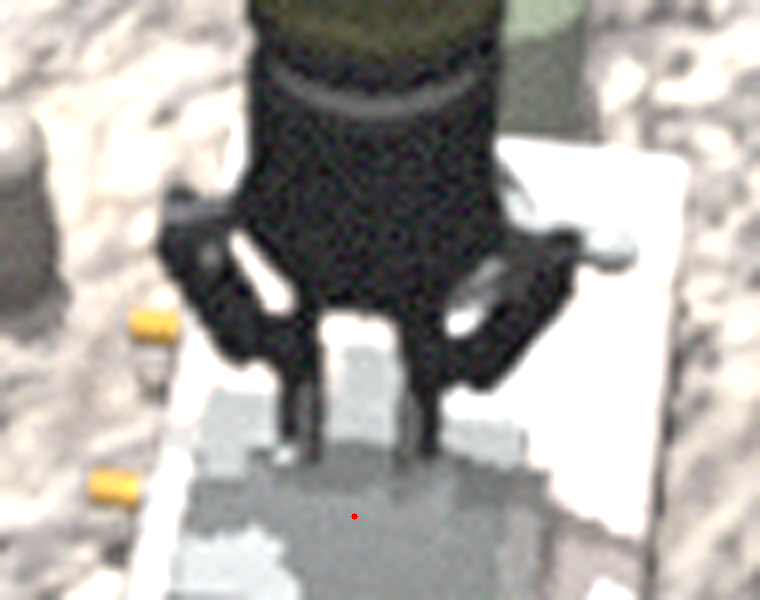

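Call:
{"op": "carry_out", "data": {
  "targets": [
    [[0,0,0.1],[0,0,0]],
    [[0,0,0.2],[0,0,0]],
    [[0,0,0.3],[0,0,0]]
  ]
}}

```text
t: 7.55
position: [0.5256, 0.0227, 0.0731]
eef_rot: [180.0, -0.0, 106.4]
force: [-1.3, 0.3, -1.3]
finger_gap: 0.0259
```

Call:
{"op": "carry_out", "data": {
  "targets": [
    [[0,0,0.1],[0,0,0]],
    [[0,0,0.2],[0,0,0]],
    [[0,0,0.3],[0,0,0]]
  ]
}}

```text
t: 7.85
position: [0.5256, 0.0227, 0.0701]
eef_rot: [-180.0, -0.0, 106.4]
force: [0.4, 0.1, 0.6]
finger_gap: 0.0256
```

```bash
python3 v.py j
```

```text
[0.5254908  0.02268603 0.06998014] 7.9 [0.1 0.4 0.1]
cover_push 0.95 [298.4 181.8]
slot_center 0.5 [302.7 150.5]
tongue_tip 0.61 [334.5 157.6]
```

View pics/jz.png

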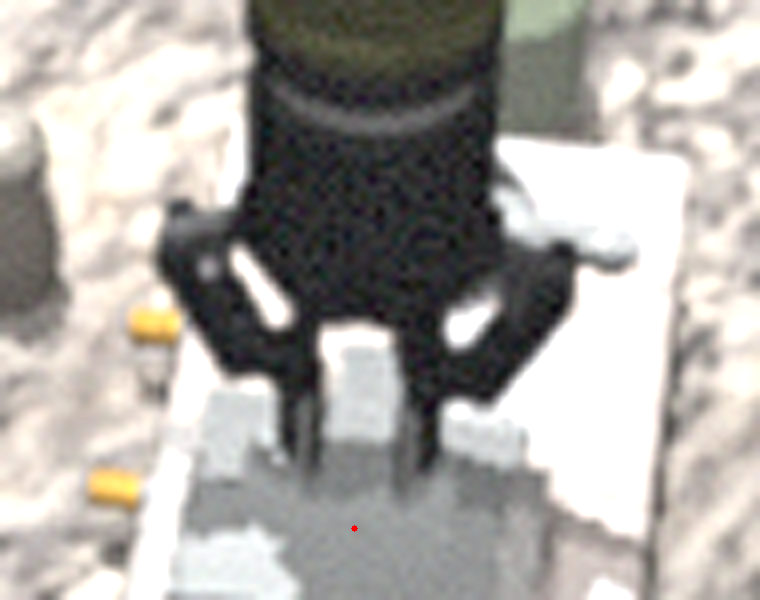

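Call:
{"op": "carry_out", "data": {
  "targets": [
    [[0.2,0,0],[0,0,0]],
    [[0.4,0,0],[0,0,0]],
    [[0.6,0,0],[0,0,0]],
    [[0.8,0,0],[0,0,0]]
  ]
}}

```text
t: 8.45
position: [0.5233, 0.0306, 0.0703]
eef_rot: [180.0, 0.0, 106.4]
force: [-0.3, -0.7, -0.1]
finger_gap: 0.0257
```

```bash
python3 v.py k
python3 - <<'E'
from h import *
im=snap('top','kt.png')
cv2.imwrite('pics/ktz.png',cv2.cvtColor(cv2.resize(im[130:230,260:390],None,fx=6,fy=6,interpolation=cv2.INTER_CUBIC),cv2.COLOR_RGB2BGR))
E
```

```text
[0.52312645 0.03083105 0.0702433 ] 8.5 [-0.3  0.5 -0.4]
cover_push 0.96 [300.2 182.2]
slot_center 0.62 [306.5 150.5]
tongue_tip 0.44 [334.8 157.6]
```

View pics/kz.png

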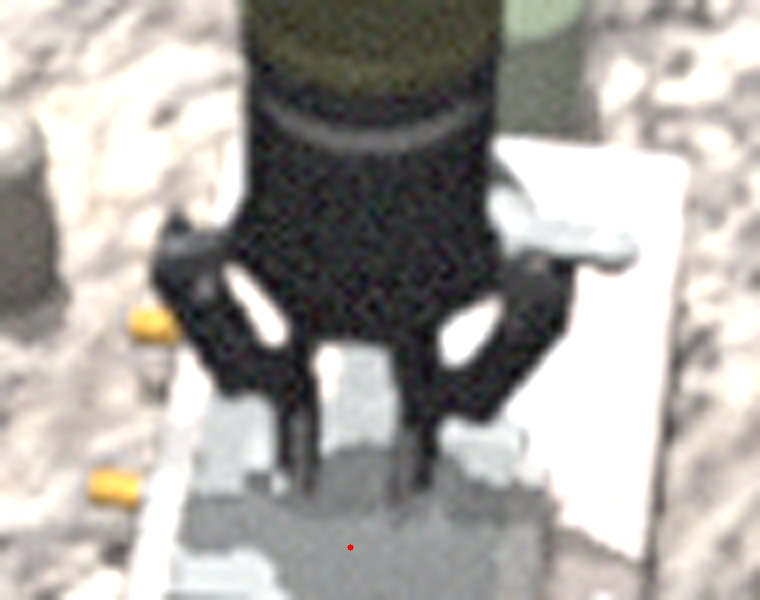

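View pics/ktz.png

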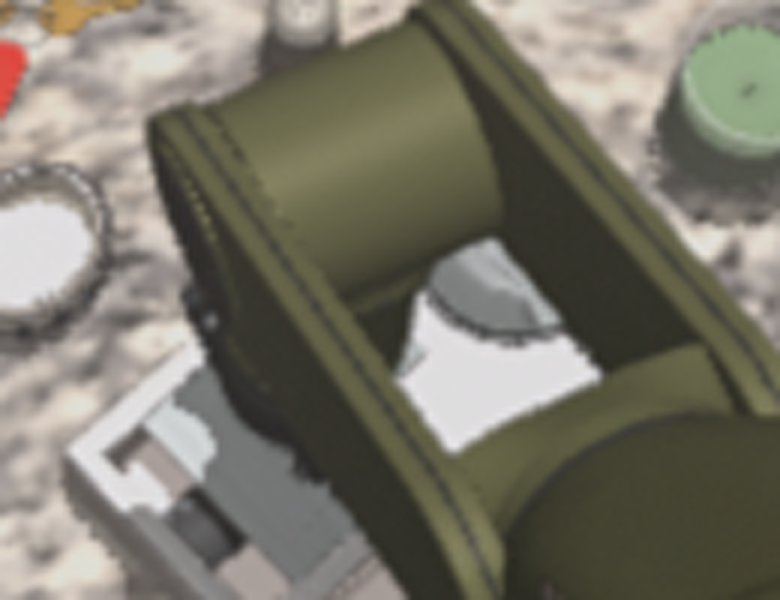

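Call:
{"op": "carry_out", "data": {
  "targets": [
    [[0,0,-1],[0,0,0]],
    [[0,0,-2],[0,0,0]],
    [[-1,0,-2],[0,0,0]],
    [[-2,0,-2],[0,0,0]],
    [[-3,0,-2],[0,0,0]],
    [[-4,0,-2],[0,0,0]],
    [[-5,0,-1.5],[0,0,0]],
    [[-5,0,-1],[0,0,0]]
  ]
}}

```text
t: 9.5
position: [0.5381, -0.0193, 0.0797]
eef_rot: [180.0, 0.0, 106.3]
force: [-0.0, 0.1, 0.8]
finger_gap: 0.0259
```

Call:
{"op": "carry_out", "data": {
  "targets": [
    [[0,0,0.3],[0,0,0]],
    [[0,0,0.6],[0,0,0]],
    [[0,0,0.6],[0,0,0]]
  ]
}}

```text
t: 9.8
position: [0.5366, -0.0172, 0.0735]
eef_rot: [-179.9, -0.0, 106.4]
force: [-0.2, 0.6, 0.1]
finger_gap: 0.0259
```

```bash
python3 v.py l; python3 go.py .015 0 .05 90
```

```text
[ 0.53696804 -0.01721267  0.07382293] 9.85 [ 0.2 -0.2 -0.7]
cover_push 0.77 [297.2 182.4]
slot_center 0.76 [302.1 153.3]
tongue_tip 0.57 [337.2 158.4]
nose 0.017 t 10.0 gap 0.025374194658889886 F [ 0.   0.3 -0.6]
shift cm [-1.07  0.1   2.43] turn [ 0.01  0.   -0.16]
unit +y in tool [ 1.    -0.003 -0.   ]
now unit [0.014  0.0107 0.0743]
```

View pics/lz.png

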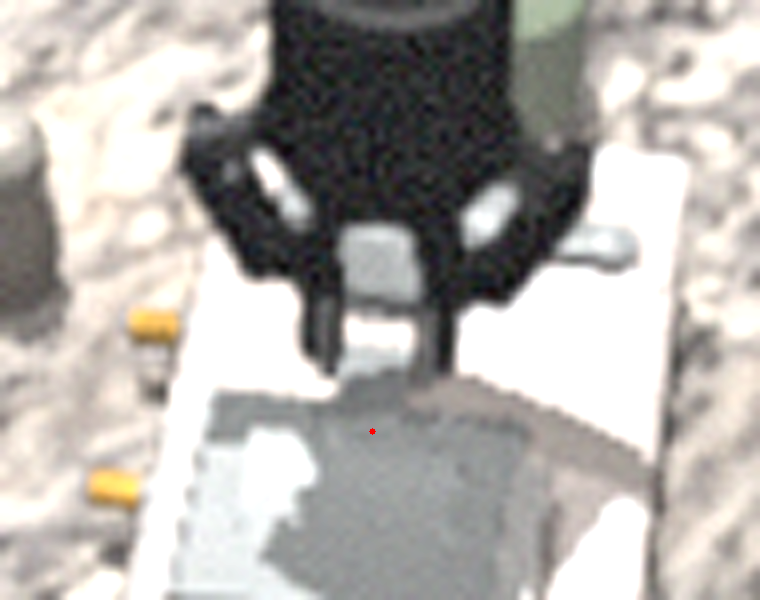

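Call:
{"op": "carry_out", "data": {
  "targets": [
    [[0.5,0,0.3],[0,0,0]],
    [[0.5,0,0.6],[0,0,0]],
    [[0.5,0,0.9],[0,0,0]],
    [[0.5,0,0.9],[0,0,0]]
  ]
}}

```text
t: 10.4
position: [0.5355, -0.0127, 0.0647]
eef_rot: [-179.9, -0.0, 106.4]
force: [-0.9, 0.1, 0.0]
finger_gap: 0.0255
```

Call:
{"op": "carry_out", "data": {
  "targets": [
    [[0,0,0.1],[0,0,0]],
    [[0,0,0.2],[0,0,0]],
    [[0,0,0.3],[0,0,0]],
    [[0,0,0.3],[0,0,0]]
  ]
}}

```text
t: 10.8
position: [0.5359, -0.0129, 0.0621]
eef_rot: [-180.0, -0.0, 106.4]
force: [-0.2, 0.5, -0.1]
finger_gap: 0.0256
```

Call:
{"op": "carry_out", "data": {
  "targets": [
    [[0,0,0.1],[0,0,0]],
    [[0,0,0.2],[0,0,0]],
    [[0,0,0.3],[0,0,0]],
    [[0,0,0.3],[0,0,0]]
  ]
}}

```text
t: 11.2
position: [0.5359, -0.0128, 0.059]
eef_rot: [-180.0, -0.0, 106.4]
force: [-0.8, 0.0, -0.1]
finger_gap: 0.0254
```

```bash
python3 v.py m; python3 go.py .015 0 .05 90
```

```text
[ 0.53588395 -0.01282037  0.05910971] 11.25 [-0.1  0.  -0.2]
cover_push 0.69 [304.4 189.2]
slot_center 0.74 [308.9 258.8]
tongue_tip 0.69 [335.8 154.9]
nose 0.017 t 11.4 gap 0.025807503755580493 F [ 0.3 -0.5  0.5]
shift cm [-1.54  0.11  0.92] turn [ 0.    0.   -0.19]
unit +y in tool [ 1.    -0.003 -0.   ]
now unit [0.0139 0.0154 0.0592]
```

View pics/mz.png

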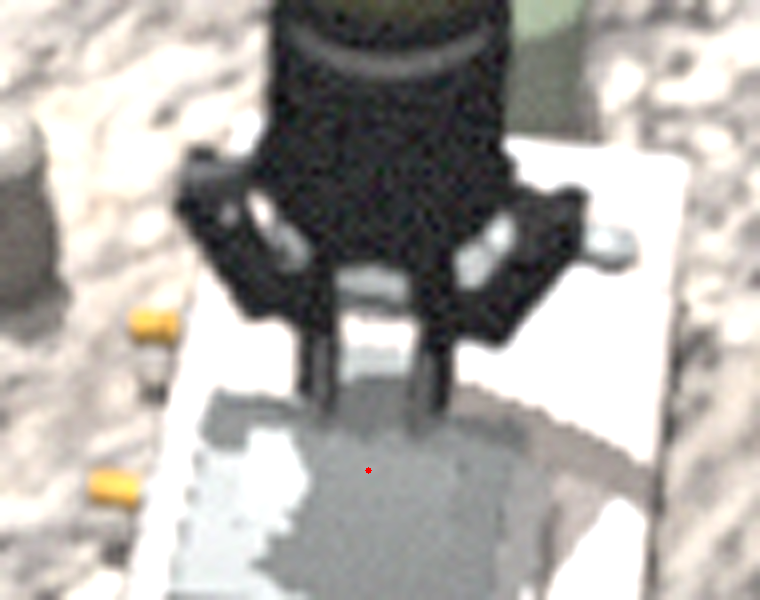

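Call:
{"op": "carry_out", "data": {
  "targets": [
    [[0,0,0.1],[0,0,0]],
    [[0,0,0.2],[0,0,0]],
    [[0,0,0.3],[0,0,0]]
  ]
}}

```text
t: 11.7
position: [0.5359, -0.0128, 0.0561]
eef_rot: [-180.0, -0.0, 106.4]
force: [0.1, 0.2, 0.4]
finger_gap: 0.0258
```

Call:
{"op": "carry_out", "data": {
  "targets": [
    [[0,0,0.1],[0,0,0]],
    [[0,0,0.2],[0,0,0]],
    [[0,0,0.3],[0,0,0]]
  ]
}}

```text
t: 12.0
position: [0.536, -0.0128, 0.0531]
eef_rot: [-180.0, -0.0, 106.4]
force: [1.1, 0.2, -0.1]
finger_gap: 0.0257
```

```bash
python3 v.py n; python3 go.py .015 0 .05 90
```

```text
[ 0.535848   -0.01282063  0.05295254] 12.05 [ 0.1 -0.1  0.3]
cover_push 0.72 [298.1 179.7]
slot_center 0.45 [303.3 150.7]
tongue_tip 0.6 [335.8 156. ]
nose 0.017 t 12.2 gap 0.025337747537705076 F [-0.6 -0.   1.2]
shift cm [-1.54  0.12  0.31] turn [-0.   -0.   -0.19]
unit +y in tool [ 1.    -0.003  0.   ]
now unit [0.0139 0.0154 0.0531]
```

View pics/nz.png

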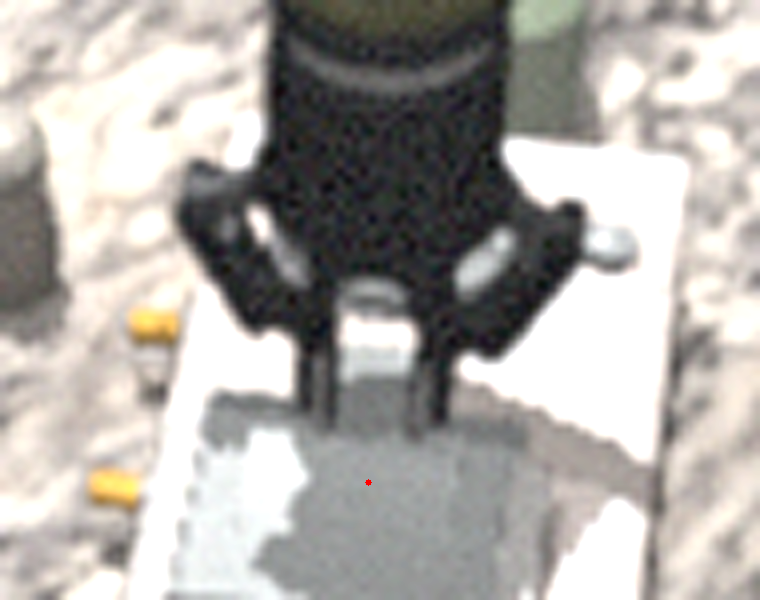

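Call:
{"op": "carry_out", "data": {
  "targets": [
    [[0,0,0.1],[0,0,0]],
    [[0,0,0.2],[0,0,0]],
    [[0,0,0.3],[0,0,0]]
  ]
}}

```text
t: 12.5
position: [0.5362, -0.0128, 0.0525]
eef_rot: [179.9, 0.0, 106.4]
force: [-5.7, 0.8, 26.4]
finger_gap: 0.0262
```

Call:
{"op": "carry_out", "data": {
  "targets": [
    [[0,0,0.1],[0,0,0]],
    [[0,0,0.2],[0,0,0]],
    [[0,0,0.3],[0,0,0]]
  ]
}}

```text
t: 12.8
position: [0.5364, -0.0129, 0.0523]
eef_rot: [179.9, 0.1, 106.4]
force: [-11.0, 0.3, 47.4]
finger_gap: 0.0258
```

```bash
python3 v.py o
```

```text
[ 0.53635803 -0.01288542  0.05241295] 12.85 [-10.2   0.5  39.7]
slot_center 0.51 [303.5 150.1]
tongue_tip 0.56 [334.2 156. ]
```

View pics/oz.png

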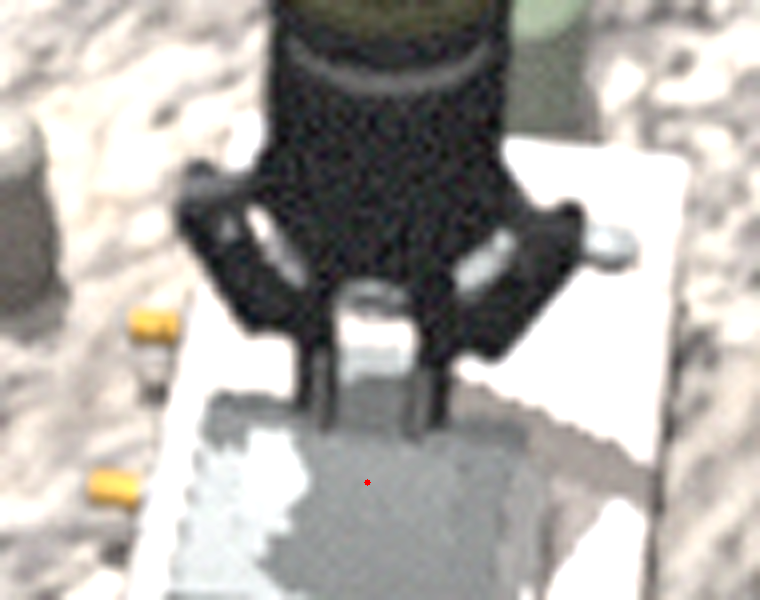

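Call:
{"op": "carry_out", "data": {
  "targets": [
    [[0,0,-0.5],[0,0,0]],
    [[0,0,-1],[0,0,0]],
    [[0,0,-1],[0,0,0]],
    [[0.5,0,-1],[0,0,0]],
    [[1,0,-1],[0,0,0]],
    [[1.4,0,-1],[0,0,0]]
  ]
}}

```text
t: 13.6
position: [0.5317, 0.0003, 0.0565]
eef_rot: [-179.9, 0.1, 106.4]
force: [1.0, -4.6, -1.3]
finger_gap: 0.0258
```

```bash
python3 v.py p; python3 go.py .015 .051 .057 90
```

```text
[0.53154875 0.00085065 0.05653834] 13.65 [-0.6 -2.5 -1.7]
cover_push 0.56 [298.6 179. ]
slot_center 0.42 [303.7 150.8]
tongue_tip 0.41 [335.8 154.8]
nose 0.017 t 13.8 gap 0.025729527044399302 F [-0.5 -1.6 -0.4]
shift cm [ 2.12  0.13 -0.02] turn [-0.06 -0.03 -0.17]
unit +y in tool [ 1.    -0.003  0.   ]
now unit [0.0136 0.0298 0.0568]
```

View pics/pz.png

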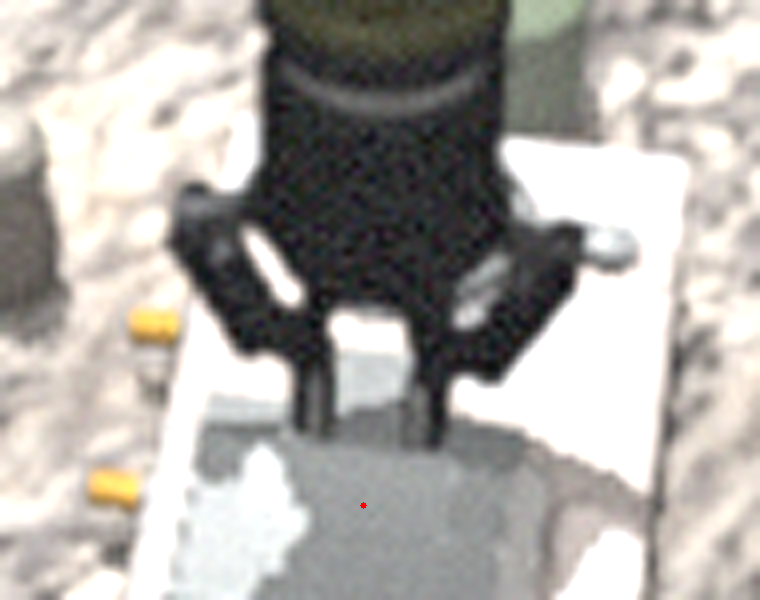

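Contact at ~4 N: the face is reached and the cover is starting to move. Keep pushing.

Call:
{"op": "carry_out", "data": {
  "targets": [
    [[0.4,0.1,0],[0,0,0]],
    [[0.8,0.1,0],[0,0,0]],
    [[1.2,0.1,0],[0,0,0]],
    [[1.6,0.1,0],[0,0,0]]
  ]
}}

```text
t: 14.2
position: [0.5274, 0.016, 0.0568]
eef_rot: [-179.9, 0.0, 106.4]
force: [-0.7, -5.5, -1.4]
finger_gap: 0.0258
```

```bash
python3 v.py q; python3 go.py .015 .051 .057 90
```

```text
[0.52729852 0.01661642 0.05687925] 14.25 [-1.3 -3.6 -1.9]
cover_push 0.79 [298.8 183.8]
slot_center 0.49 [303.6 154.3]
tongue_tip 0.5 [334.8 157.4]
nose 0.017 t 14.4 gap 0.025267623516744865 F [-0.5  0.5 -0.4]
shift cm [ 0.5  -0.05  0.04] turn [ 0.06 -0.05 -0.22]
unit +y in tool [ 1.    -0.004  0.001]
now unit [0.0155 0.046  0.0574]
```

View pics/qz.png

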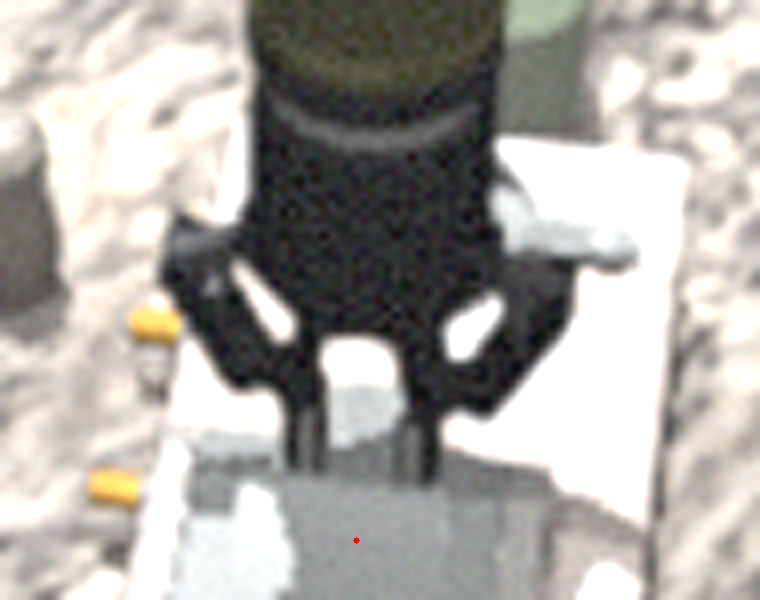

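The cover moves. Now on to the stop.

Call:
{"op": "carry_out", "data": {
  "targets": [
    [[0.4,0,0],[0,0,0]],
    [[0.8,0,0],[0,0,0]],
    [[1.0,0,0],[0,0,0]]
  ]
}}

```text
t: 14.7
position: [0.5281, 0.0207, 0.0576]
eef_rot: [179.9, 0.6, 106.6]
force: [2.8, -25.5, -4.6]
finger_gap: 0.0255
```

Call:
{"op": "carry_out", "data": {
  "targets": [
    [[0.2,0,0],[0,0,0]],
    [[0.4,0,0],[0,0,0]]
  ]
}}

```text
t: 14.9
position: [0.5282, 0.0209, 0.0577]
eef_rot: [179.9, 0.9, 106.7]
force: [5.0, -38.2, -5.8]
finger_gap: 0.0256
```

Call:
{"op": "carry_out", "data": {
  "targets": [
    [[-1,0,0],[0,0,0]],
    [[-2.4,0,0],[0,0,0]],
    [[-2.4,0,-1.5],[0,0,0]],
    [[-2.4,0,-3.5],[0,0,0]],
    [[-4,0,-5],[0,0,0]],
    [[-7,0,-5],[0,0,0]],
    [[-10,0,-5],[0,0,0]],
    [[-13,0,-5],[0,0,0]]
  ]
}}

```text
t: 15.7
position: [0.562, -0.0953, 0.1078]
eef_rot: [179.9, -0.0, 106.4]
force: [-0.4, -0.3, 0.1]
finger_gap: 0.026
```

```bash
python3 v.py r; python3 go.py .015 -.0865 .107 90;python3 - <<'E'
from h import *
im=snap('top','rt.png')
cv2.imwrite('pics/rtz.png',cv2.cvtColor(cv2.resize(im[130:230,260:390],None,fx=6,fy=6,interpolation=cv2.INTER_CUBIC),cv2.COLOR_RGB2BGR))
E
```

```text
[ 0.56441939 -0.10016171  0.10788263] 15.75 [ 2.2 -3.3 -0.4]
cover_push 0.91 [299.8 187.3]
slot_center 0.77 [303.1 152.9]
tongue_tip 0.72 [336.8 158.8]
nose 0.017 t 15.9 gap 0.025902131179257774 F [-0.1 -0.  -1.2]
shift cm [-1.58  0.03  0.02] turn [ 0.03 -0.07 -0.29]
unit +y in tool [ 1.    -0.005  0.001]
now unit [ 0.0148 -0.0707  0.1072]
```

View pics/rz.png

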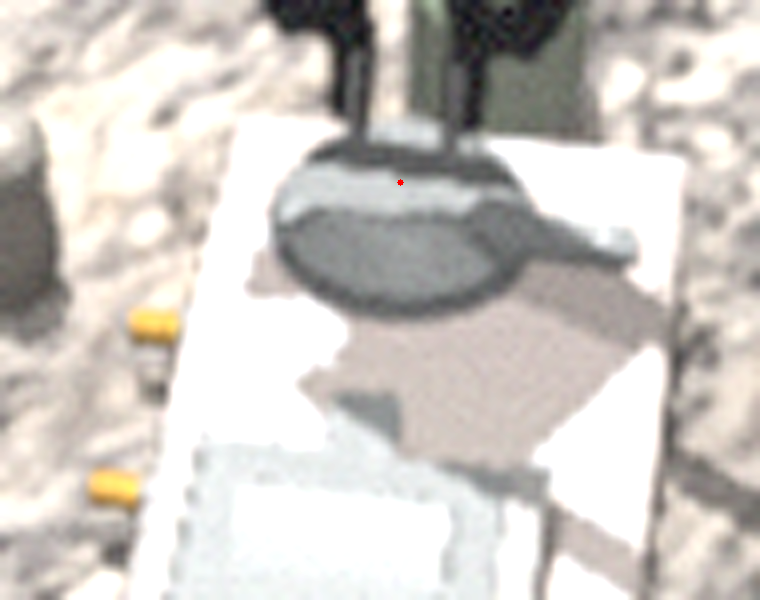

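View pics/rtz.png

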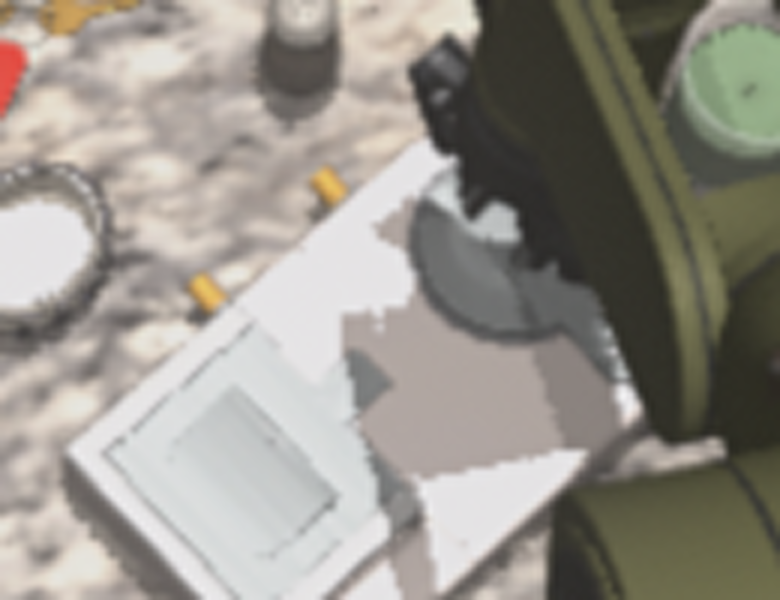

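Call:
{"op": "carry_out", "data": {
  "targets": [
    [[-0.8,0,0],[0,0,0]],
    [[-1.6,0,0],[0,0,0]],
    [[-1.6,0,1.5],[0,0,0]],
    [[-1.6,0,3],[0,0,0]],
    [[-1.6,0,3.4],[0,0,0]],
    [[-1.6,0,3.4],[0,0,0]]
  ]
}}

```text
t: 16.55
position: [0.5652, -0.1102, 0.0726]
eef_rot: [-179.9, -0.1, 106.4]
force: [0.4, 0.5, -0.4]
finger_gap: 0.0255
```

```bash
python3 v.py u; python3 go.py .015 -.0865 .06 90
```

```text
[ 0.56574728 -0.11033074  0.07318615] 16.6 [ 0.6 -0.2 -0.1]
cover_push 0.56 [298.  187.3]
slot_center 0.96 [306.6 152.1]
tongue_tip 0.94 [335.5 157.2]
nose 0.017 t 16.75 gap 0.025778978804441816 F [-0.  -0.5  0.6]
shift cm [ 0.04 -0.02  1.39] turn [ 0.07  0.04 -0.18]
unit +y in tool [ 1.    -0.003 -0.001]
now unit [ 0.0152 -0.0869  0.0739]
```

View pics/uz.png

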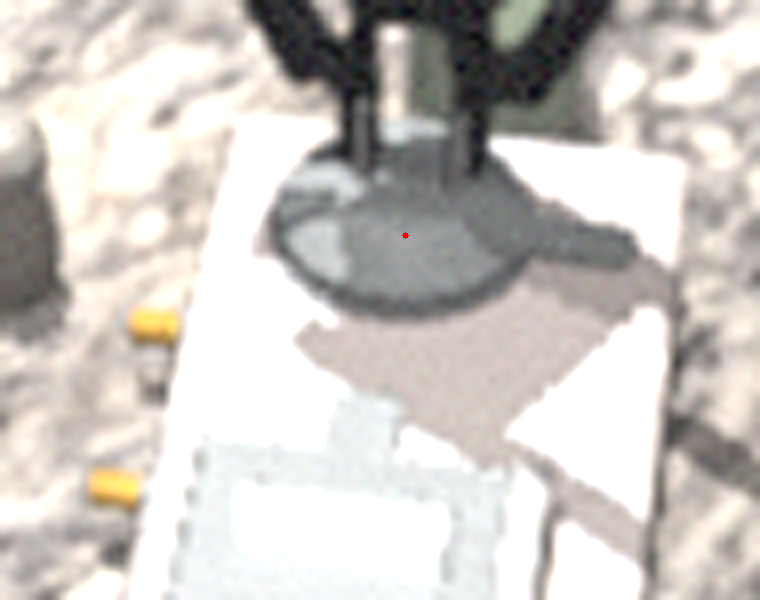

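Call:
{"op": "carry_out", "data": {
  "targets": [
    [[0,0,0.3],[0,0,0]],
    [[0,0,0.6],[0,0,0]],
    [[0,0,0.6],[0,0,0]]
  ]
}}

```text
t: 17.05
position: [0.5653, -0.1103, 0.0669]
eef_rot: [-180.0, -0.0, 106.4]
force: [0.7, 0.1, -0.8]
finger_gap: 0.0259
```

Call:
{"op": "carry_out", "data": {
  "targets": [
    [[0,0,0.3],[0,0,0]],
    [[0,0,0.6],[0,0,0]],
    [[0,0,0.6],[0,0,0]]
  ]
}}

```text
t: 17.35
position: [0.5652, -0.1103, 0.0606]
eef_rot: [-179.9, -0.0, 106.4]
force: [-0.3, -0.1, 0.9]
finger_gap: 0.0259
```

```bash
python3 v.py w; python3 go.py .015 -.0865 .06 90
```

```text
[ 0.56536784 -0.11034487  0.060817  ] 17.4 [-0.  -0.7  0.2]
cover_push 0.95 [297.5 186.5]
slot_center 0.63 [302.6 150.8]
tongue_tip 0.68 [337.5 158.1]
nose 0.017 t 17.55 gap 0.025305335412047738 F [ 1.2 -0.5 -0.4]
shift cm [0.01 0.04 0.12] turn [ 0.    0.   -0.19]
unit +y in tool [ 1.    -0.003 -0.   ]
now unit [ 0.0146 -0.0866  0.0612]
```

View pics/wz.png

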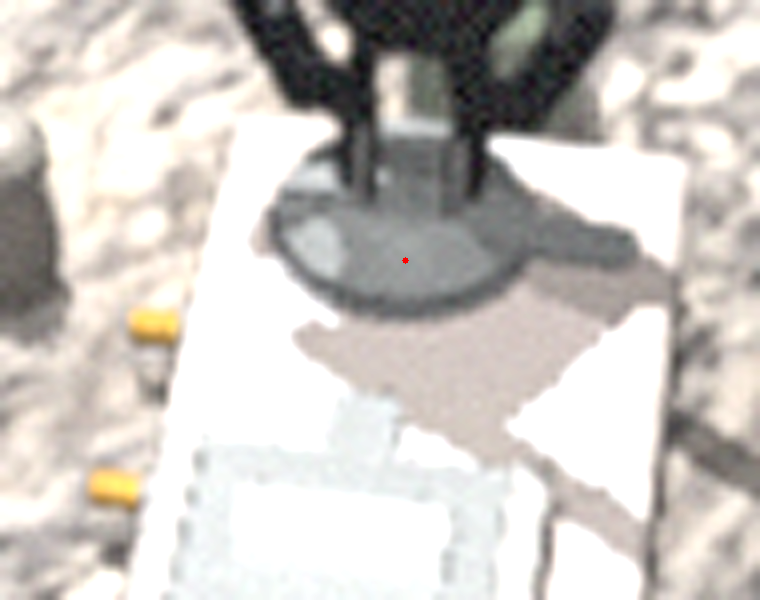

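Call:
{"op": "carry_out", "data": {
  "targets": [
    [[0,0,0.2],[0,0,5]],
    [[0,0,0.2],[0,0,10]],
    [[0,0,0.2],[0,0,15]],
    [[0,0,0.2],[0,0,20]],
    [[0,0,0.2],[0,0,25]],
    [[0,0,0.2],[0,0,30]],
    [[0,0,0.2],[0,0,35]],
    [[0,0,0.2],[0,0,40]]
  ]
}}

```text
t: 18.35
position: [0.566, -0.1099, 0.0594]
eef_rot: [180.0, -0.1, 66.2]
force: [0.5, 1.6, -0.3]
finger_gap: 0.0254
```

```bash
python3 v.py x; python3 -c "
from h import *
print(arm.observe()['moment'])"
```

```text
[ 0.56602841 -0.10992077  0.05940619] 18.4 [0.2 1.6 0.3]
cover_push 0.81 [296.7 185.6]
slot_center 0.67 [306.2 153.9]
tongue_tip 0.73 [333.6 161.5]
[ 0.42308352 -0.10759003  0.12297217]
```

View pics/xz.png

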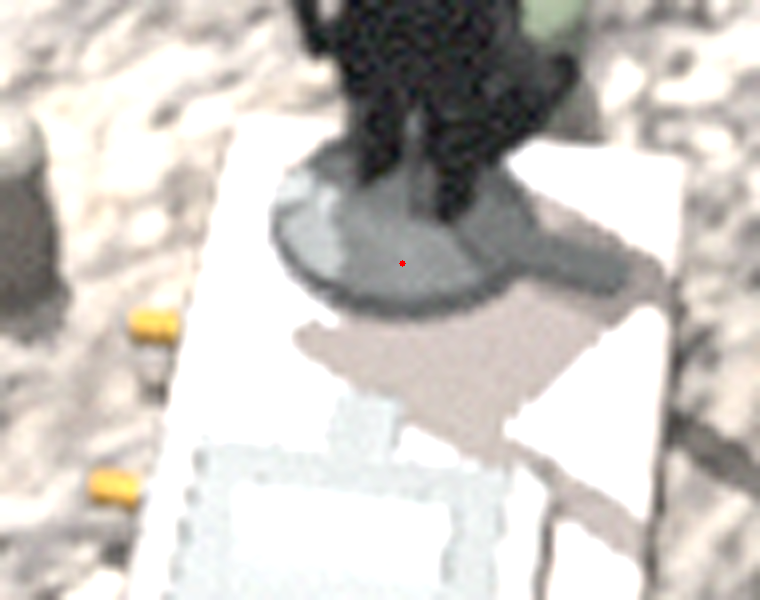

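Call:
{"op": "carry_out", "data": {
  "targets": [
    [[0,0,0],[0,0,5]],
    [[0,0,0],[0,0,10]],
    [[0,0,0],[0,0,15]],
    [[0,0,0],[0,0,20]],
    [[0,0,0],[0,0,25]],
    [[0,0,0],[0,0,30]],
    [[0,0,0],[0,0,35]],
    [[0,0,0],[0,0,40]]
  ]
}}

```text
t: 19.35
position: [0.5666, -0.1092, 0.0594]
eef_rot: [-179.9, -0.1, 26.2]
force: [2.6, 5.6, 0.3]
finger_gap: 0.0259
```

```bash
python3 v.py y; python3 -c "
from h import *
print(arm.observe()['moment'])"
```

```text
[ 0.56653899 -0.10919285  0.05940111] 19.4 [0.9 4.6 0.6]
cover_push 0.74 [295.9 190.1]
slot_center 0.64 [303.9 151.3]
tongue_tip 0.69 [322.8 172.5]
[ 0.81971663 -0.3080208   0.05244467]
```

View pics/yz.png

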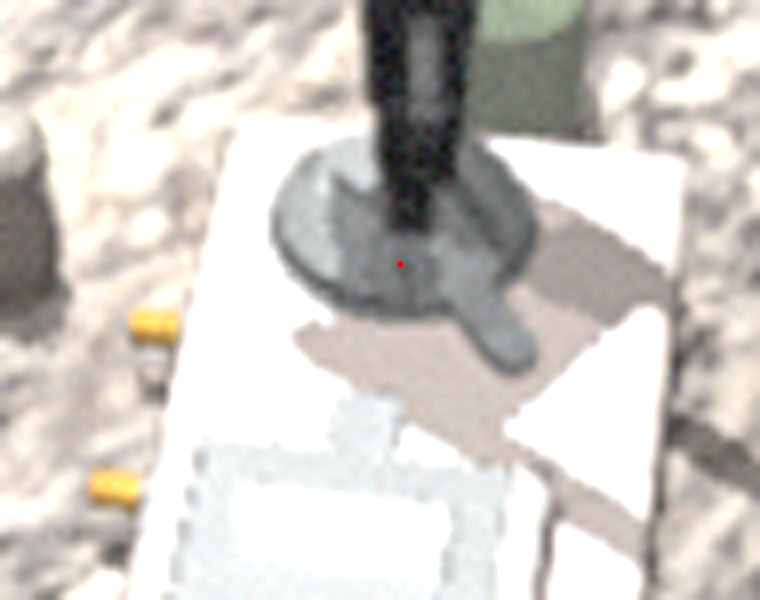

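Call:
{"op": "carry_out", "data": {
  "targets": [
    [[0,0,0],[0,0,5]],
    [[0,0,0],[0,0,10]],
    [[0,0,0],[0,0,15]],
    [[0,0,0],[0,0,20]],
    [[0,0,0],[0,0,25]],
    [[0,0,0],[0,0,30]]
  ]
}}

```text
t: 20.15
position: [0.5671, -0.109, 0.0595]
eef_rot: [-179.9, -0.1, -3.8]
force: [2.5, 6.4, -0.1]
finger_gap: 0.0254
```

```bash
python3 v.py z; python3 -c "
from h import *
print(arm.observe()['moment'])"
```

```text
[ 0.56711337 -0.10898847  0.05945617] 20.2 [ 3.8  5.6 -1. ]
cover_push 0.71 [299.  186.9]
slot_center 0.95 [304.1 149.8]
tongue_tip 0.58 [304.9 174.4]
[ 1.02464194 -0.51410396  0.07811542]
```

View pics/zz.png

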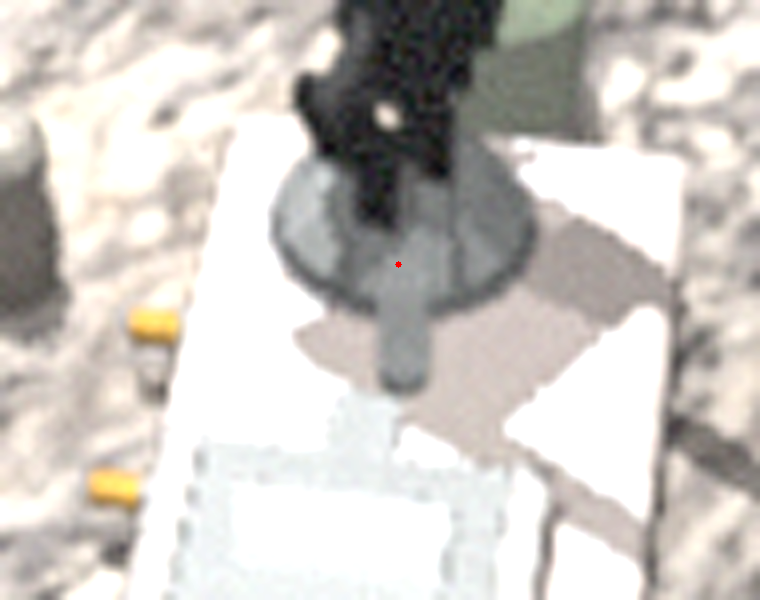

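Call:
{"op": "carry_out", "data": {
  "targets": [
    [[0,0,0],[0,0,4]],
    [[0,0,0],[0,0,8]],
    [[0,0,0],[0,0,12]]
  ]
}}

```text
t: 20.65
position: [0.5676, -0.1096, 0.0596]
eef_rot: [-179.9, -0.2, -15.6]
force: [3.6, 3.3, 0.5]
finger_gap: 0.0257
```

```bash
python3 v.py A; python3 -c "
from h import *
print(arm.observe()['moment'])"
```

```text
[ 0.56761646 -0.10972475  0.0596128 ] 20.7 [ 3.6  3.5 -0.3]
cover_push 0.78 [298.2 186.2]
slot_center 0.89 [302.8 148.8]
tongue_tip 0.97 [302.3 175. ]
[ 0.83371928 -0.72073339  0.9851137 ]
```

View pics/Az.png

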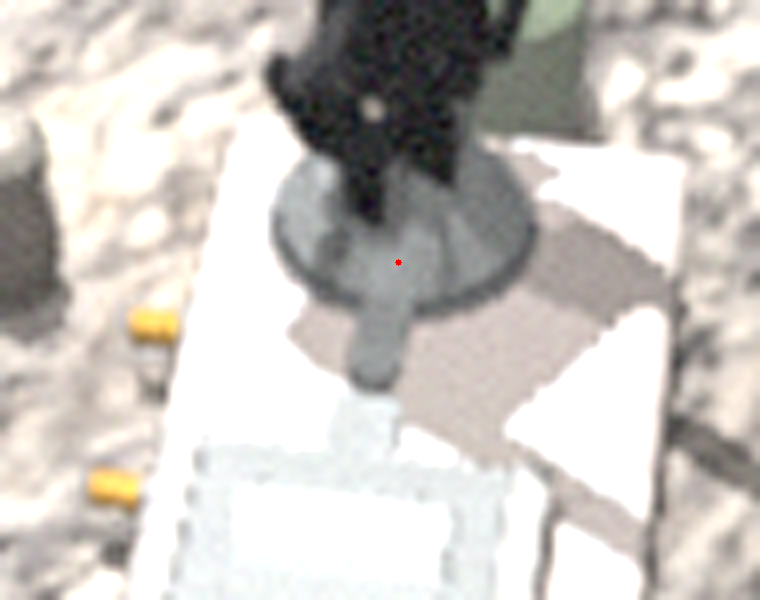

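Call:
{"op": "carry_out", "data": {
  "targets": [
    [[0,0,0],[0,0,2]],
    [[0,0,0],[0,0,4]],
    [[0,0,0],[0,0,4]]
  ]
}}

```text
t: 21.15
position: [0.568, -0.1107, 0.0598]
eef_rot: [180.0, -0.3, -19.3]
force: [4.7, 1.4, -0.5]
finger_gap: 0.0259
```

```bash
python3 -c "
from h import *
s=arm.observe();print(s['moment'],s['eef_rot'])
im=snap('top','Bt.png')
cv2.imwrite('pics/Btz.png',cv2.cvtColor(cv2.resize(im[130:230,260:390],None,fx=6,fy=6,interpolation=cv2.INTER_CUBIC),cv2.COLOR_RGB2BGR))
"
```

```text
[ 0.66928413 -1.16200839  1.93851452] [179.99459993  -0.25902418 -19.3209432 ]
```

View pics/Btz.png

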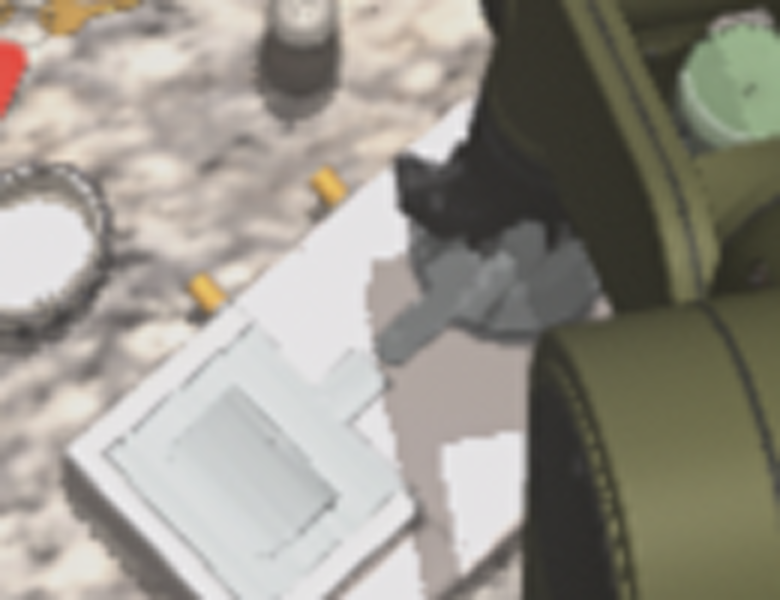

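Call:
{"op": "carry_out", "data": {
  "targets": [
    [[0,0,0],[0,0,-6]],
    [[0,0,0],[0,0,-12]],
    [[0,0,0],[0,0,-20]],
    [[0,0,-0.8],[0,0,-20]],
    [[0,0,-2],[0,0,-20]],
    [[0,0,-4],[0,0,-20]],
    [[0,0,-7],[0,0,-20]],
    [[0,0,-11],[0,0,-20]]
  ]
}}

```text
t: 22.0
position: [0.5634, -0.1104, 0.1696]
eef_rot: [-180.0, 0.3, 0.2]
force: [0.5, 0.2, 0.0]
finger_gap: 0.0257
```

```bash
python3 v.py C; python3 go.py .015 0 .2 0; python3 -c "
from h import *
im=snap('top','Ct.png')
cv2.imwrite('pics/Ctz.png',cv2.cvtColor(cv2.resize(im[130:230,260:390],None,fx=6,fy=6,interpolation=cv2.INTER_CUBIC),cv2.COLOR_RGB2BGR))
"
```

```text
[ 0.56831534 -0.11173384  0.177767  ] 22.05 [ 2.8 -0.4  2.9]
cover_push 0.69 [299.1 187.8]
slot_center 0.92 [303.  154.2]
tongue_tip 0.63 [302.6 172.4]
nose 0.017 t 22.2 gap 0.025388581408438717 F [-0.8  0.1 -0.1]
shift cm [-2.41 -8.37 -2.88] turn [  0.09  -0.15 -16.32]
unit +y in tool [-0.281 -0.96  -0.002]
now unit [ 0.0146 -0.0872  0.1713]
```

View pics/Cz.png

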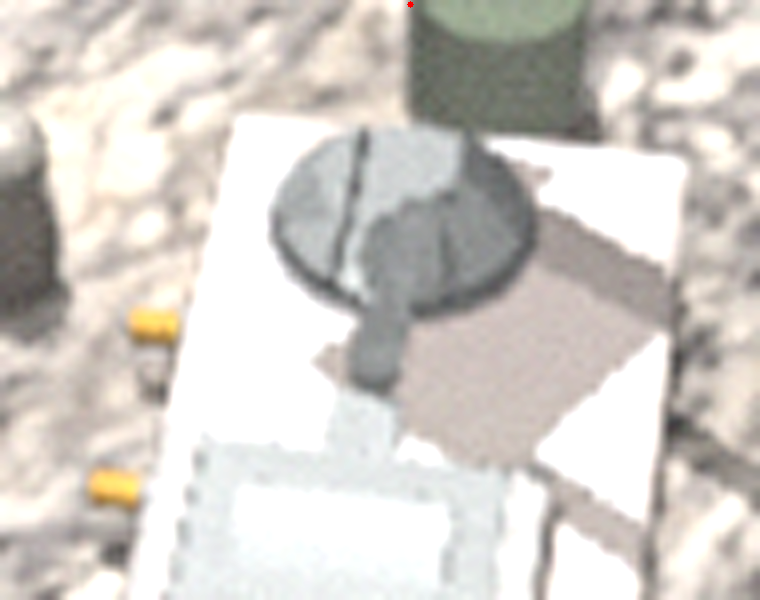

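Call:
{"op": "carry_out", "data": {
  "targets": [
    [[0,0,-3],[0,0,0]],
    [[-2,3,-5],[0,0,0]],
    [[-4,6,-5],[0,0,0]],
    [[-6,9,-5],[0,0,0]],
    [[-8,12,-5],[0,0,0]],
    [[-9,15,-5],[0,0,0]],
    [[-9,18,-5],[0,0,0]],
    [[-9,18,-5],[0,0,0]]
  ]
}}

```text
t: 23.05
position: [0.4754, -0.2942, 0.2176]
eef_rot: [180.0, 0.1, 0.1]
force: [-0.2, 0.5, 0.0]
finger_gap: 0.0255
```

```bash
python3 -c "
from h import *
from fit import W
p=np.load('pose.npy')
for c in('top','scene'):
    im=snap(c,'D'+c+'.png')
    for t,P in (('cover_push',(.015,.062,.074)),('slot_center',(.015,-.085,.068)),('tongue_tip',(.015,0,.068)),('shaker',0),('sill_bowl',0),('mug_blue',0),('candle_jar',0),('salt_grinder',0)):
        for r in vision.place_of(t,c)[:1]: print(c,t,round(r['confidence'],2),(np.array(r['location'])*[560,420]).round(1),proj(c,W(p,P)).round(1) if P else '')
    cv2.imwrite('pics/D%sz.png'%c,cv2.cvtColor(cv2.resize(im[125:225,240:370],None,fx=6,fy=6,interpolation=cv2.INTER_CUBIC),cv2.COLOR_RGB2BGR))
s=arm.observe();print(s['t'],s['position'],s['force'])
"
```

```text
top cover_push 0.91 [306.  204.5] [306.8 204.5]
top slot_center 0.73 [343.3 171.1] [345.1 170.9]
top tongue_tip 0.97 [320.8 187. ] [323.  190.5]
top shaker 0.53 [305.6 137. ] 
top mug_blue 0.76 [269.2 262.9] 
top candle_jar 0.65 [379.6 152. ] 
top salt_grinder 0.56 [243. 220.] 
scene cover_push 0.96 [297.4 189. ] [298.1 188. ]
scene slot_center 0.87 [305.  149.3] [305.1 151.3]
scene shaker 0.53 [257.1 161.9] 
scene sill_bowl 0.58 [240.8 201.3] 
scene mug_blue 0.58 [308.8 257.2] 
scene candle_jar 0.64 [317.1 137.1] 
scene salt_grinder 0.57 [247.4 245.5] 
23.95 [ 0.47681226 -0.29099559  0.21926362] [-0.44745483  0.22315457  0.82917408]
```

View pics/Dtopz.png

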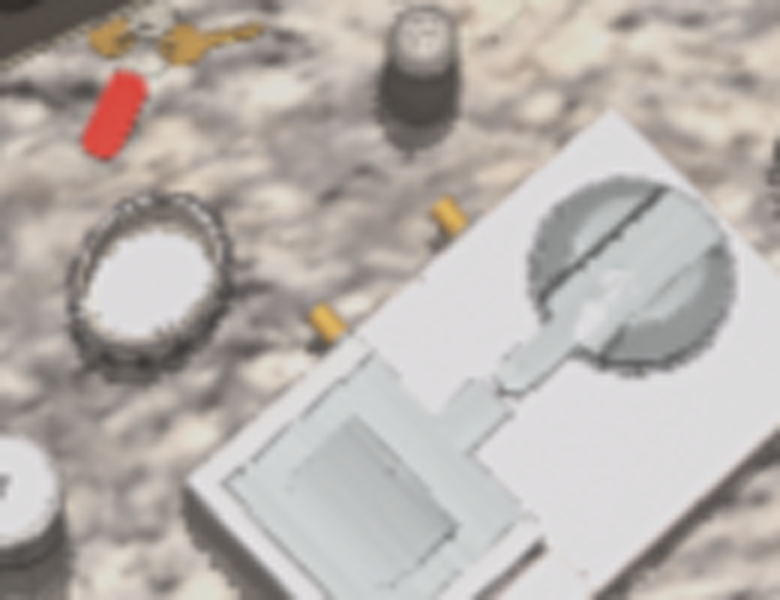

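View pics/Dscene.png

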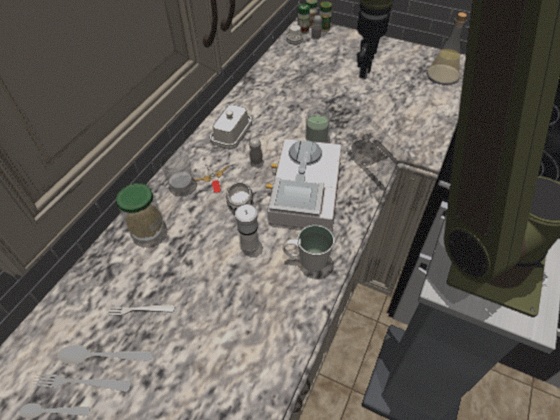

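Both pictures show the cover flush shut, with the tongue (top zoom about (530,365)) in line with the tab at about (470,415). The bystanders are in place and the hand is clear.

```bash
python3 -c "
from h import *
print(arm.close_job())"
```

```text
the job is handed in; nothing more can be done
None
```

The cover is shut and the fastener is locked, done in that order. The job was handed in at about 24 s, with the hand clear.

**Cover:** I pushed it shut by the thumb wedge. It moved at about 4–5 N and then met a hard stop at 25–38 N. The last pictures put `cover_push` within about 1 px of its shut position in both cameras, and no gap shows.

**Fastener:** I set both fingertips in the slot and turned them clockwise. The wrist moment rose to about 1.9 N m with the hand over-turned inside the slot's play, so the fastener is at its stop. The pictures show the tongue in line with the cover's tab. In the top view, `tongue_tip` read about 4 px from where I calculated it should be.

**Surroundings:** the bystanders look unmoved, within detection noise of about 4 px. The network missed `sill_bowl` in the last top image, but the bowl is plainly visible there. It also missed `tongue_tip` in the last scene image.

**What disagreed or went wrong:**
- **Tool height:** the fingertips stood about 31 mm higher than the reported tool position implied. The half-closed fingers explain only part of that; I did not find the rest. I found the true height by touching down on the cover plate.
- **Hard touch:** I sent one downward step too many during that touch, so the fingertips pressed on the plate with about 47 N for a moment. Only the fingertips were in contact. That is above the 40 N limit for the arm and gripper body, but well under the 120 N wrist limit.

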